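Charge the mill jar and lock its stand

TASK

Get the glaze mill jar ready: gather all the white grinding stones from the bench into the blue pan, then tip the pan over the orange funnel so that every stone drops down into the clear jar. After that, knock the red locking peg fully down with the mallet (never push it with the gripper). Finish with the pan standing flat on the bench and the mallet lying or standing on the bench, and leave the bowl, the clay cone and the brush pot where they are.

Things in the scene. Friction and masses are not known exactly. Their poses are not given: they have to be found in the camera images.
- stone1: white ceramic grinding stone, a stubby cylinder 26 mm across and 26 mm long, 45 g, polished; origin at its centre, z along its axis; starts standing on the bench. May be absent
- stone2: white ceramic grinding stone, a stubby cylinder 26 mm across and 26 mm long, 45 g, polished; origin at its centre, z along its axis; starts standing on the bench. May be absent
- stone3: white ceramic grinding stone, a stubby cylinder 26 mm across and 26 mm long, 45 g, polished; origin at its centre, z along its axis; starts standing on the bench. May be absent
- stone4: white ceramic grinding stone, a stubby cylinder 26 mm across and 26 mm long, 45 g, polished; origin at its centre, z along its axis; starts standing on the bench. May be absent
- stone5: white ceramic grinding stone, a stubby cylinder 26 mm across and 26 mm long, 45 g, polished; origin at its centre, z along its axis; starts standing on the bench. May be absent
- stone6: white ceramic grinding stone, a stubby cylinder 26 mm across and 26 mm long, 45 g, polished; origin at its centre, z along its axis; starts standing on the bench. May be absent
- pan: blue open-fronted metal pan, 0.26 kg, origin on its underside, x towards the open spout, z up. Floor 4 mm thick, inside from x = -68 mm (back wall) to +77 mm (open lip), the last 45 mm rising 7 mm; inner width 112 mm, narrowing from x = 10 mm to 72 mm at the lip; side and back walls 36 mm high, 4 mm thick. It is held by the black post behind its back wall
- pan_post (a point): where to grip the pan: on the axis of its black upright post, 68 mm above the pan's underside (axes as the pan's). The post is 22 mm square, centred at x = -84 mm, y = 0 of the pan, its top 90 mm above the pan's underside
- pan_lip (a point): middle of the pan's open spout edge, on the floor, 77 mm ahead of the pan's origin and 11 mm up (axes as the pan's)
- jar_floor (a point): centre of the inner floor of the clear jar, which is fixed on the grey stand with the funnel. Jar 84 mm inner diameter, 90 mm high with a 64 mm neck, its floor 17 mm above the bench; axes as the stand's: x, y level, z up; the lock block lies towards -y
- funnel_rim (a point): centre of the mouth of the orange funnel, 168 mm above the bench and straight above the jar. Mouth 160 mm across inside, sloping at about 48 degrees into a stem 58 mm across inside that ends in the jar's neck. A 20 mm square steel post carries it on the +y side below the rim (62 mm off the axis, up to 97 mm)
- peg (a joint): travel of the red locking peg: 0 = all the way up, 0.022 m = fully down (its head on the block). It is tight in its block (about 10 N) and stays where it is left
- peg_top (a point): centre of the top of the peg's red head, 34 mm across; peg all the way up it is 93 mm above the bench, all the way down 71 mm. It moves straight down in a 56 mm square dark steel block, 62 mm high, 150 mm to the -y side of the jar's axis (stand axes); the stand's base plate is 12 mm thick
- mallet: mallet, 0.38 kg, starts standing on one striking face with its handle level. Black rubber head 56 mm (x) by 50 mm (y) by 84 mm high (z, striking faces at z = 0 and z = 84 mm), origin at the centre of the lower face. Wooden handle, 20 mm wide (y) and 26 mm high (z), at z = 42 mm, runs along -x from x = -28 to x = -158 mm
- mallet_grip (a point): a good place to grip the mallet: on the handle's axis 62 mm from the head's middle, 42 mm above the lower striking face (axes as the mallet's)
- bowl: blue ceramic bowl, 130 mm across, 60 mm high, a bystander; origin under its centre
- clay_cone: grey-brown cone of clay, 110 mm across, 108 mm high, a bystander; origin under its centre
- brush_pot: terracotta pot with brushes, 72 mm across, 90 mm high (brushes to about 200 mm), a bystander; origin under its centre

How it is judged:
On the way, in this order (a step that is already met when the one before it is completed fails the run):
1. all the stones that are present lie in the pan together, released (x of stone1 in the frame of pan between -0.07 and 0.08 m and y of stone1 in the frame of pan between -0.058 and 0.058 m and z of stone1 in the frame of pan between 0 and 0.075 m and contact force between each of stone1, stone2, stone3, stone4, stone5, stone6 and the fingers below 0.1 N and x of stone2 in the frame of pan between -0.07 and 0.08 m and y of stone2 in the frame of pan between -0.058 and 0.058 m and z of stone2 in the frame of pan between 0 and 0.075 m and x of stone3 in the frame of pan between -0.07 and 0.08 m and y of stone3 in the frame of pan between -0.058 and 0.058 m and z of stone3 in the frame of pan between 0 and 0.075 m and x of stone4 in the frame of pan between -0.07 and 0.08 m and y of stone4 in the frame of pan between -0.058 and 0.058 m and z of stone4 in the frame of pan between 0 and 0.075 m and x of stone5 in the frame of pan between -0.07 and 0.08 m and y of stone5 in the frame of pan between -0.058 and 0.058 m and z of stone5 in the frame of pan between 0 and 0.075 m and x of stone6 in the frame of pan between -0.07 and 0.08 m and y of stone6 in the frame of pan between -0.058 and 0.058 m and z of stone6 in the frame of pan between 0 and 0.075 m), for 0.2 s.
2. the pan is tipped (more than 8 degrees) with its lip above the funnel (angle between pan's own z axis and vertical above 0.14 rad and horizontal distance between pan_lip and funnel_rim below 0.11 m and height (world z) of pan_lip above 0.15 m).
3. all the stones have dropped through the funnel into the jar (horizontal distance between each of stone1, stone2, stone3, stone4, stone5, stone6 and jar_floor below 0.045 m and z of each of stone1, stone2, stone3, stone4, stone5, stone6 in the frame of jar_floor below 0.085 m), for 0.2 s.
4. the peg is driven down to its stop by the mallet (value of joint peg above 0.019 m and contact force between mallet and peg above 1 N).
At the end, for the whole second after the job is handed in: Every stone present is inside the jar (within 45 mm of its axis and less than 85 mm above its floor), the peg is at least 19 mm down of its 22 mm, the pan stands flat on the bench (within 0.1 rad) and the mallet lies or stands on the bench, both clear of the stand and at rest (all of step 3 and value of joint peg above 0.019 m and height (world z) of pan between -0.004 and 0.008 m and angle between pan's own z axis and vertical below 0.1 rad and linear speed of each of pan, mallet below 0.02 m/s and height (world z) of mallet below 0.065 m and contact force between each of mallet, pan and stand below 0.1 N); the robot touches nothing.
It fails at once if a bystander is shifted more than 30 mm or tipped (distance of any of bowl, clay_cone, brush_pot from where it was at the start of the episode above 0.03 m or angle between any of bowl, clay_cone, brush_pot's own z axis and vertical above 0.4 rad).
It fails at once if the peg is pushed with the gripper (contact force between any of the fingers, the arm and peg above 3 N).
Of stone1, stone2, stone3, stone4, stone5, stone6 only 3 to 5 are there at a start; the rules pass over those that are not, and their reading is None.
At some moment in a run one of stone1, stone2, stone3, stone4, stone5, stone6, mallet may be knocked a few centimetres aside while the robot is not near it.
It also fails if it takes over 210 s, if anything falls off the work surface, if the arm or the gripper's body presses on something with over 40 N, if the wrist force passes 120 N, or if a joint passes its speed limit or range.

ROBOT

A 6-joint arm with a two-finger parallel gripper is mounted at the origin on the work surface. World frame = base frame: x ahead of the robot, y to its left, z up, the work surface at z = 0. Lengths are in m, angles in rad, forces in N, time in s.
With the tool pointing down it reaches from about 0.4 to 0.825 m from the base axis. Payload 7 kg.
Tool frame: the origin (TCP) lies on the centre line of the jaws, within the pads' length; the fingertips stand 25 mm ahead of it and the grasp point (between the pads) lies 6 mm ahead of it; z points along the fingers, y is the direction in which the jaws open and shut (so a half turn about z gives the same grasp; the last joint's range is limited). The gripper opens to 88 mm and grips with 3 to 60 N. Pads are 19 mm wide; open, the fingers measure 130 mm over their backs; the gripper's body (78 mm by 193 mm) begins 47 mm behind the grasp point.
Start: joints at [-0.833, 0.359, 0.012, 0, -1.224, -0.288], TCP at [0.293, -0.608, 0.252] pointing down, gripper open.
Joint ranges: [-3.07, 3.07], [-1.43, 2.12], [-1.02, 1.25], [-3.03, 1.67], [-3.05, -0], [-3.03, 3.03]. Speed limits (rad/s): [2.39, 2.39, 3.01, 3.14, 3.14, 3.14].

INTERFACE

Orientations are given as [roll, pitch, yaw] about the fixed x, y, z axes, in that order (R = Rz(yaw) Ry(pitch) Rx(roll)).
In Python, from station import * gives the robot as it stands. The module is installed in compiled form; this text tells all that it offers.
- The arm moves only by the tool step_arm, never from a script. Its argument "commands" is text: rows parted by semicolons, each of 6 numbers parted by spaces: the shift along the tool's x, y, z in mm, then the turn, a rotation vector about the tool's x, y, z in rad. A call has 1 to 8 rows; each row shifts and turns the commanded pose from where the row before left it, along the tool's axes as they then stand; what a row does not reach is not made up. A row lasts 1/8 s, in which the tool goes at most 62.5 mm and 10.7 degrees, less where a joint would pass 70% of its speed; a pose out of reach is approached as far as the arm can. A call is refused whole if a number of a shift passes 62.5 or a number of a turn 0.188, either way. A call with a gripper value outside its range is refused whole. "jaw" is the finger opening in mm, from 0 to 87.6, set as the call begins (left out, the last holds). The fingers move at their own pace and stop on an object; "grip_force" is the grip in N (left out, the last holds). Time passes only in rows, so rows that do not move let the fingers close. It gives the time, the measured TCP pose, the force and the opening at its end, in the units of the state.
- get_state(): the state, without advancing time (a new reading comes with each control period).
- grab_frame(name): name is "scene" or "top" or "wrist"; returns a dict with "frame" (384x512x3 uint8, red, green, blue), "fovy" (degrees; the focal length in pixels is half the picture's height over the tangent of half this angle, whatever the lens; pixels are square), "cx", "cy" (the principal point, pixels), "k1" (the pictures are not rectified: a ray, as slopes to the right and down, at radius r is drawn at 1 + k1 r^2 times it, then the intrinsics apply), "rvec" (rotation vector, rad) and "tvec" (3), from world to camera coordinates, as OpenCV has them; the wrist camera has in their place "tool_from_camera" (4x4, takes a point from camera to tool coordinates, whose origin is the TCP and whose axes are the flange's). Camera axes: x right, y down, z forward; pixel columns grow to the right and rows downward; lengths in m; the calibration is good to about 2 mm. A picture is of the moment at which its call begins: read the wrist's pose just before it. There is no depth.
- job_done(): hands the job in, once; it reports no verdict.
Trained networks look in a picture, given as the dict that the camera call returned (one of the last four; its "shot" number tells which), for a name from the list of things; names that differ only in an ending like _2 or _b are one class to them, and where a whole thing is asked for, a point or a joint stands for the part that bears it (a point fixed in the world has none). Each returns a list of dicts, best first, with "conf" (0 to 1); they miss things now and then, are a little off and sometimes report something else, mostly with a low value. They report only what shows in the picture. A call takes as long as a camera call.
- recognise(picture, name): "pixel" ([column, row] in pixels, amid what is visible of it).
The state is a dict: "t": time; "q": joint angles; "qd": joint speeds; "joint_efforts": joint torques, N m; "eef_pos": TCP position; "ee_rot": TCP orientation; "force": force on the tool from outside, world axes, zero at the start; "moment": the same for the moment, N m; "width": finger opening in m.
Only numpy, scipy, OpenCV 4.12 (cv2) and the standard library are available. Lean on these libraries where they do the work, as an engineer would, in place of code of your own. Each camera call takes 0.05 s, during which the arm holds its last target.

## Working session

There is one attempt and no reset: what is moved stays moved. The work goes in short steps, Python scripts to look and compute and a tool call to move; the robot and the scene stay as the last step left them, time stands still between calls to the robot, and variables do not carry over. Pictures are saved under pics/ and viewed, and the job is handed in when it is done.

Besides the shell and the picture viewer there is one more tool, called after ">>>" as name(argument=value, ...), one argument or row to a line, values as JSON. step_arm: Moves the arm, as the interface text tells. Its arguments: {"type":"object","properties":{"commands":{"type":"string"},"jaw":{"type":"number"},"grip_force":{"type":"number"}},"required":["commands"]}

```bash
mkdir -p pics; cat > h.py <<'E'
from station import *
import numpy as np, cv2
from scipy.spatial.transform import Rotation as R
def Rt(p): return cv2.Rodrigues(np.array(p['rvec'],float))[0], np.array(p['tvec'],float).reshape(3)
def save(p,n): cv2.imwrite('pics/'+n+'.png',cv2.cvtColor(p['frame'],cv2.COLOR_RGB2BGR))
def campose(p,st=None):
    # returns world_from_cam R, origin
    if 'rvec' in p:
        r,t=Rt(p); return r.T,-r.T@t
    T=np.array(p['tool_from_camera']); Rw=R.from_euler('xyz',st['ee_rot']).as_matrix() 
    return Rw@T[:3,:3], Rw@T[:3,3]+np.array(st['eef_pos'])
def foc(p): return 0.5*p['frame'].shape[0]/np.tan(np.radians(p['fovy'])/2)
def ray(p,px,st=None):
    f=foc(p); d=np.array([(px[0]-p['cx'])/f,(px[1]-p['cy'])/f]); u=d.copy()
    for _ in range(30): u=d/(1+p['k1']*(u@u))
    Rw,o=campose(p,st); return o,Rw@np.array([u[0],u[1],1])
def atz(p,px,z,st=None):
    o,d=ray(p,px,st); return o+d*(z-o[2])/d[2]
def proj(p,X,st=None):
    Rw,o=campose(p,st); c=Rw.T@(np.array(X,float)-o); u=c[:2]/c[2]; u=u*(1+p['k1']*(u@u)); return u*foc(p)+np.array([p['cx'],p['cy']])
def tri(obs): # list of (p,px,st)
    A=np.zeros((3,3));b=np.zeros(3)
    for p,px,st in obs:
        o,d=ray(p,px,st); d=d/np.linalg.norm(d); M=np.eye(3)-np.outer(d,d); A+=M;b+=M@o
    return np.linalg.solve(A,b)
E
python3 - <<'E'
from h import *
st=get_state(); print({k:np.round(v,3) for k,v in st.items()})
for n in ['scene','top']:
    p=grab_frame(n); save(p,n+'0'); print(n,p['fovy'],p['cx'],p['cy'],p['k1'],np.round(campose(p)[1],3))
    for k in ['stone1','pan','pan_post','funnel_rim','peg','mallet','bowl','clay_cone','brush_pot']:
        try: print(k,[(np.round(d['pixel'],1).tolist(),round(d['conf'],2)) for d in recognise(p,k)])
        except Exception as e: print(k,e)
p=grab_frame('wrist'); save(p,'wrist0'); print(np.round(p['tool_from_camera'],3),p['fovy'])
E
```

```text
{'t': np.float64(0.0), 'q': array([-0.833,  0.359,  0.011, -0.   , -1.224, -0.288]), 'qd': array([ 0.001,  0.   , -0.001,  0.001, -0.   ,  0.001]), 'joint_efforts': array([ 1.0000e-03, -5.8272e+01,  2.9307e+01,  6.9980e+00,  7.0000e-03,
       -0.0000e+00]), 'eef_pos': array([ 0.293, -0.607,  0.251]), 'ee_rot': array([ 3.14 , -0.   , -2.692]), 'force': array([ 0.272, -0.853, -0.557]), 'moment': array([ 0.021, -0.018, -0.014]), 'width': np.float64(0.088)}
scene 46.6744510738397 252.3882876323704 188.71401418498422 0.051137410588997526 [1.051 0.843 0.811]
stone1 [([260.7, 183.6], 0.64), ([269.7, 179.0], 0.63), ([275.1, 204.7], 0.54)]
pan [([328.7, 260.7], 0.79)]
pan_post [([332.3, 261.7], 0.85)]
funnel_rim [([218.2, 208.6], 0.6)]
peg [([329.5, 323.4], 0.59)]
mallet [([224.6, 153.8], 0.7)]
bowl [([329.4, 324.2], 0.92)]
clay_cone [([223.8, 285.5], 0.73)]
brush_pot [([158.3, 150.6], 0.63), ([262.0, 181.8], 0.26)]
top 51.946826619536125 255.55483236384336 192.60341884829361 -0.04613698150672978 [0.458 0.024 1.235]
stone1 [([295.3, 222.4], 0.64), ([295.9, 234.0], 0.43)]
pan [([171.6, 213.7], 0.77), ([117.5, 166.1], 0.62)]
pan_post [([173.0, 211.9], 0.96), ([295.5, 221.0], 0.48)]
funnel_rim [([255.0, 150.9], 0.83)]
peg []
mallet [([357.5, 206.1], 0.76), ([255.3, 150.7], 0.51)]
bowl [([119.9, 167.1], 0.72)]
clay_cone [([190.7, 127.4], 0.73), ([356.6, 208.7], 0.47)]
brush_pot [([392.1, 150.9], 0.67)]
[[ 0.    -0.96  -0.28   0.076]
 [ 1.     0.     0.    -0.   ]
 [ 0.    -0.28   0.96  -0.132]
 [ 0.     0.     0.     1.   ]] 64.4154550132429
```

View pics/scene0.png

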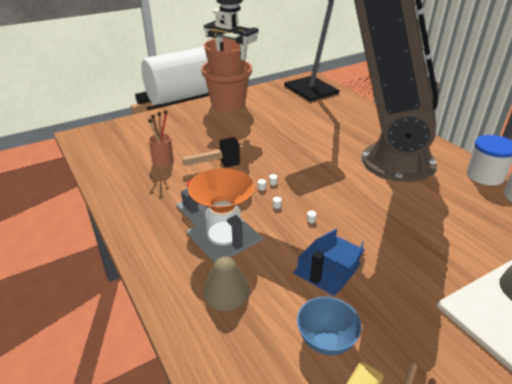

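View pics/top0.png

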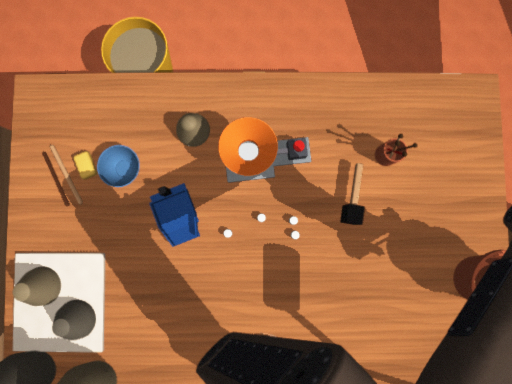

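View pics/wrist0.png

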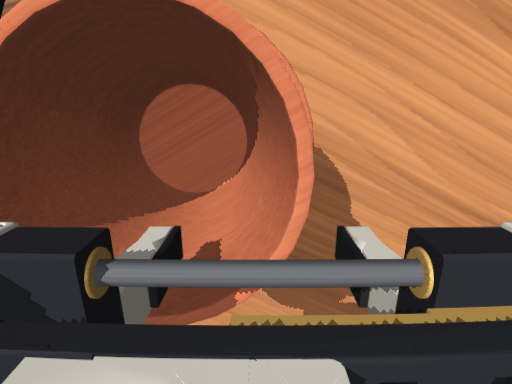

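The scene picture shows four white stones at about (262,185), (273,180), (277,203) and (312,217). In the top picture they are at (228,233), (262,217), (294,220) and (295,235). The pan is at (175,215) with its post at (165,190), the funnel at (249,149), the peg at (300,147), and the mallet head at (353,214) with its handle running up to (358,165).

```bash
python3 - <<'E'
from h import *
T=grab_frame('top'); S=grab_frame('scene')
def cents(p,mask):
    n,l,s,c=cv2.connectedComponentsWithStats(mask.astype(np.uint8)); return [(c[i],s[i]) for i in range(1,n) if s[i][4]>8]
for nm,p in (('top',T),('scene',S)):
    f=p['frame'].astype(int); hsv=cv2.cvtColor(p['frame'],cv2.COLOR_RGB2HSV)
    m=(f.min(2)>160)
    print(nm,'stones',[(np.round(c,1).tolist(),s[4],np.round(atz(p,c,0.026 if nm=='top' else .013),3)[:2].tolist()) for c,s in cents(p,m) if s[4]<250])
    red=(f[:,:,0]>150)&(f[:,:,1]<60)&(f[:,:,2]<60)
    print('red',[(np.round(c,1).tolist(),s[4],np.round(atz(p,c,0.09),3)[:2].tolist()) for c,s in cents(p,red)])
    org=(hsv[:,:,0]<14)&(hsv[:,:,1]>200)&(hsv[:,:,2]>180)
    print('or',[(np.round(c,1).tolist(),s.tolist()) for c,s in cents(p,org) if s[4]>100])
def crop(p,x,y,w,h,k,n): cv2.imwrite('pics/'+n+'.png',cv2.resize(cv2.cvtColor(p['frame'],cv2.COLOR_RGB2BGR)[y:y+h,x:x+w],None,fx=k,fy=k,interpolation=cv2.INTER_CUBIC))
crop(T,130,110,190,140,4,'topz'); crop(T,320,130,100,110,5,'topm')
crop(S,150,130,190,150,4,'scz')
E
```

```text
top stones [([308.1, 158.5], np.int32(27), [0.66, -0.154]), ([299.4, 161.0], np.int32(15), [0.652, -0.126]), ([258.5, 177.1], np.int32(16), [0.602, 0.001]), ([261.3, 217.5], np.int32(56), [0.478, -0.007]), ([293.5, 220.1], np.int32(54), [0.469, -0.106]), ([227.5, 233.1], np.int32(54), [0.43, 0.097]), ([295.1, 234.6], np.int32(53), [0.425, -0.11])]
red [([299.4, 144.9], np.int32(74), [0.69, -0.119])]
or [([257.6, 131.4], [238, 118, 39, 28, 625]), ([232.1, 161.2], [219, 152, 26, 21, 273])]
scene stones [([230.7, 34.3], np.int32(36), [-0.149, -1.457]), ([497.6, 170.5], np.int32(184), [-0.207, 0.212]), ([272.8, 178.0], np.int32(60), [0.42, -0.118]), ([261.5, 183.0], np.int32(63), [0.464, -0.113]), ([276.9, 200.9], np.int32(72), [0.473, -0.013]), ([311.3, 215.1], np.int32(78), [0.425, 0.091])]
red []
or []
```

View pics/topz.png

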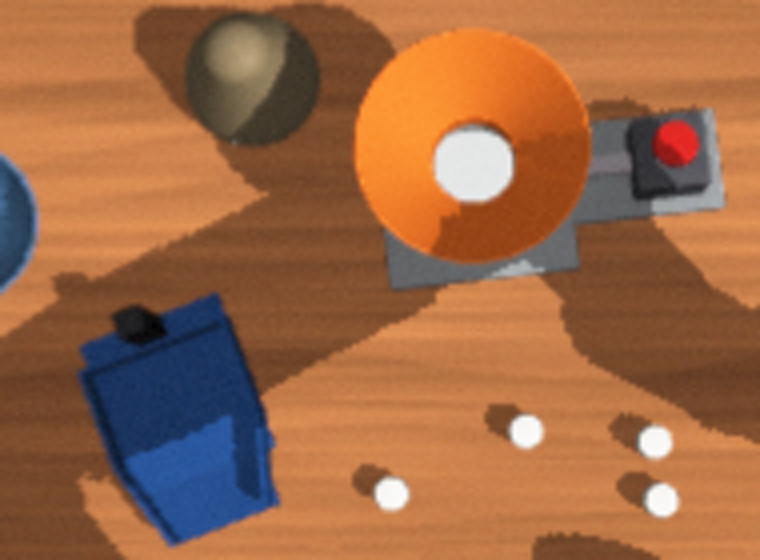

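View pics/topm.png

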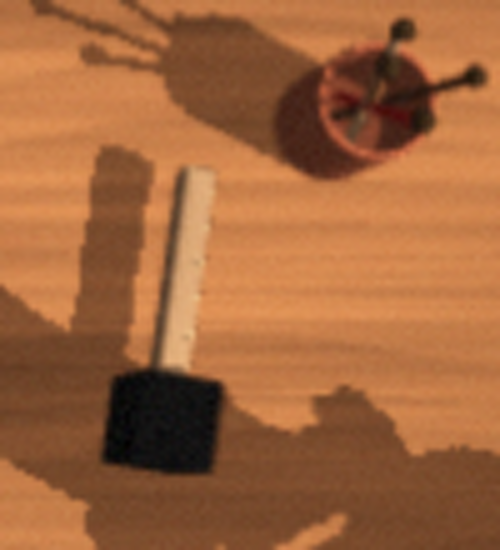

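View pics/scz.png

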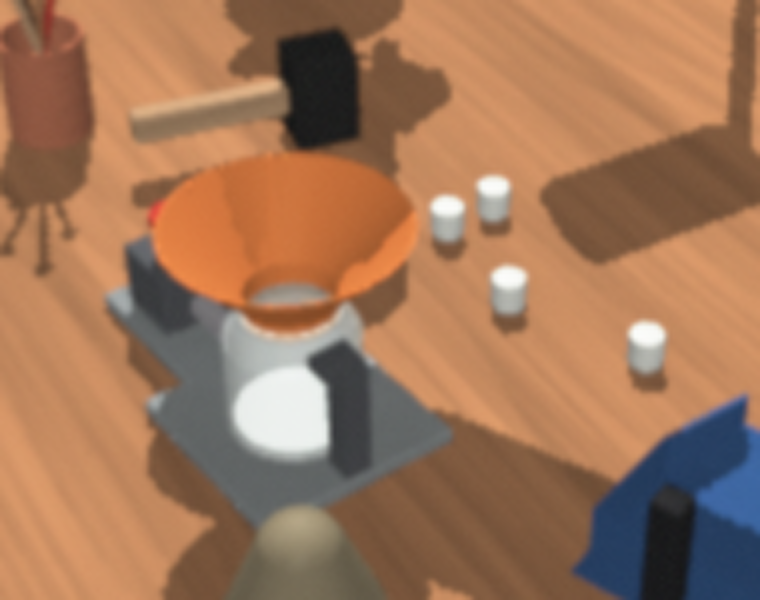

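Four stones are present. Next I'll fit the fixed parts and check the pan and mallet poses with an overlay.

```bash
cat > model.py <<'E'
from h import *
def pan_pts(pose):
    x,y,a=pose; c,s=np.cos(a),np.sin(a)
    L=np.array([[-72,-60,40],[-72,60,40],[-72,-60,0],[-72,60,0],[10,60,40],[10,-60,40],[77,40,40],[77,-40,40],[77,36,11],[77,-36,11],[-95,11,90],[-95,-11,90],[-73,11,90],[-73,-11,90]])/1000.
    return np.c_[c*L[:,0]-s*L[:,1]+x,s*L[:,0]+c*L[:,1]+y,L[:,2]]
PE=[(0,1),(1,4),(4,6),(0,5),(5,7),(6,8),(7,9),(8,9),(0,2),(1,3),(2,3),(10,11),(11,13),(13,12),(12,10)]
def mal_pts(pose):
    x,y,a=pose; c,s=np.cos(a),np.sin(a)
    L=np.array([[i,j,k] for k in (0,84) for i,j in ((28,25),(28,-25),(-28,-25),(-28,25))]+[[-28,10,55],[-158,10,55],[-158,-10,55],[-28,-10,55]])/1000.
    return np.c_[c*L[:,0]-s*L[:,1]+x,s*L[:,0]+c*L[:,1]+y,L[:,2]]
ME=[(0,1),(1,2),(2,3),(3,0),(4,5),(5,6),(6,7),(7,4),(0,4),(1,5),(2,6),(3,7),(8,9),(9,10),(10,11)]
def draw(p,img,k,off,pts,E,col,st=None):
    q=[(proj(p,X,st)-off+0.5)*k for X in pts]
    for a,b in E: cv2.line(img,tuple(int(v) for v in q[a]),tuple(int(v) for v in q[b]),col,1)
def circ(p,img,k,off,c,r,z,col,st=None):
    t=np.linspace(0,2*np.pi,40); q=np.array([(proj(p,[c[0]+r*np.cos(u),c[1]+r*np.sin(u),z],st)-off+.5)*k for u in t])
    cv2.polylines(img,[q.astype(int)],True,col,1)
def crop(p,x,y,w,h,k): return cv2.resize(cv2.cvtColor(p['frame'],cv2.COLOR_RGB2BGR)[y:y+h,x:x+w],None,fx=k,fy=k,interpolation=cv2.INTER_CUBIC)
E
cat > ov.py <<'E'
from model import *
import sys
pan=eval(sys.argv[1]); mal=eval(sys.argv[2]); fun=eval(sys.argv[3]); peg=eval(sys.argv[4]); tag=sys.argv[5]
T=grab_frame('top'); S=grab_frame('scene')
for p,b,n in ((T,(140,110,240,140),'ovT'),(S,(150,120,220,180),'ovS')):
    k=3; im=crop(p,*b,k); off=np.array(b[:2])
    draw(p,im,k,off,pan_pts(pan),PE,(0,255,255)); draw(p,im,k,off,mal_pts(mal),ME,(0,255,0))
    circ(p,im,k,off,fun,.08,.168,(255,0,0)); circ(p,im,k,off,peg,.017,.093,(255,255,0)); circ(p,im,k,off,fun,.042,.017,(255,0,255))
    cv2.imwrite(f'pics/{n}{tag}.png',im)
E
python3 - <<'E'
from h import *
T=grab_frame('top'); S=grab_frame('scene')
for a,b in (((227.5,233.1),(311.3,215.8)),((261.3,217.5),(276.9,201.9)),((293.5,220.1),(261.5,184)),((295.1,234.6),(272.8,179))):
    print('stone',np.round(tri([(T,a,None),(S,b,None)]),4),np.round(atz(T,a,.02),4))
print('funnel',atz(T,(248.3,146.3),.168),'peg',atz(T,(299.0,145.3),.093))
print('post',atz(T,(164,189.5),.09),'lip',atz(T,(186.6,241),.011))
print('mallet head',atz(T,(352.5,214),.084),'hend',atz(T,(359,165),.055))
E
python3 ov.py "(.5,.25,-2.8)" "(.49,-.285,3.05)" "(.67,.03)" "(.685,-.115)" a
```

```text
stone [0.4301 0.0972 0.0165] [0.4303 0.0969 0.02  ]
stone [ 0.4772 -0.0069  0.015 ] [ 0.4777 -0.0071  0.02  ]
stone [ 0.4687 -0.1066  0.0148] [ 0.4691 -0.1063  0.02  ]
stone [ 0.4243 -0.1112  0.0148] [ 0.4246 -0.1107  0.02  ]
funnel [0.67036655 0.03117434 0.168     ] peg [ 0.68795861 -0.11755404  0.093     ]
post [0.55923832 0.27803109 0.09      ] lip [0.40637511 0.22368808 0.011     ]
mallet head [ 0.48536015 -0.27329416  0.084     ] hend [ 0.6347564  -0.30443836  0.055     ]
```

```bash
python3 ov.py "(.480,.250,-2.80)" "(.485,-.274,2.94)" "(.670,.031)" "(.688,-.1175)" b
```

```text
(no output)
```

View pics/ovTb.png

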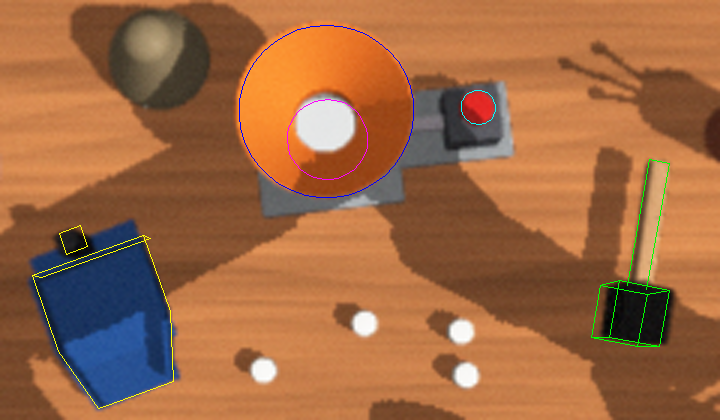

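View pics/ovSb.png

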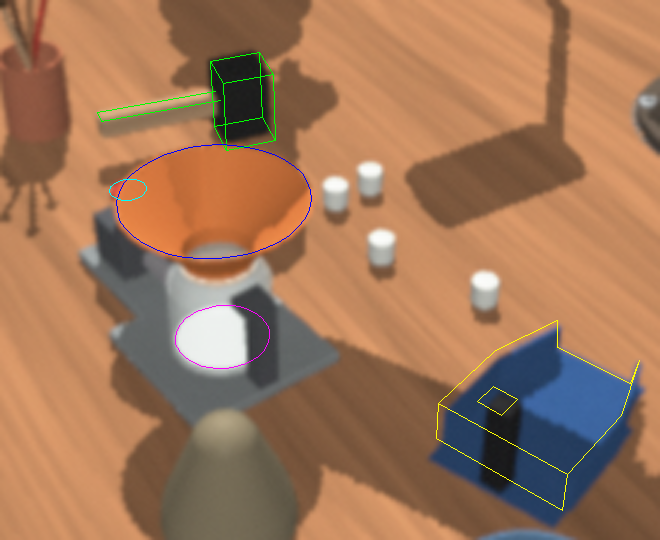

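The overlays show the funnel and peg matching well. The mallet overlay is a few mm off at the head, and I'll refine that later. I'll start with the stones, using a planning helper.

```bash
cat > d.py <<'E'
# usage: d.py x y z [yaw]  -> tool deltas (mm) from measured pose, and turn (vector)
from h import *
import sys
a=[float(v) for v in sys.argv[1:]]
st=get_state(); Rw=R.from_euler('xyz',st['ee_rot'])
print('t',round(float(st['t']),2),'pos',np.round(st['eef_pos'],4),'rot',np.round(st['ee_rot'],3),'q',np.round(st['q'],3),'F',np.round(st['force'],1),'w',round(float(st['width'])*1000,1))
if len(a)>=3:
    d=np.array(a[:3])-st['eef_pos']
    if len(a)>3:
        Rt_=R.from_euler('xyz',[np.pi,0,a[3]]) if len(a)==4 else R.from_euler('xyz',a[3:6])
        print('turn',np.round((Rw.inv()*Rt_).as_rotvec(),3)); print('shift after turn mm',np.round(Rt_.inv().apply(d)*1000,1))
    print('shift now mm',np.round(Rw.inv().apply(d)*1000,1))
E
python3 d.py .4772 -.0069 .33 -2.80
```

```text
t 1.45 pos [ 0.2935 -0.6079  0.2516] rot [-3.142 -0.    -2.692] q [-0.833  0.359  0.012  0.    -1.224 -0.288] F [ 1.1 -0.3  1. ] w 88.0
turn [-0.    -0.     0.108]
shift after turn mm [-374.4  504.7  -78.4]
shift now mm [-426.8  461.3  -78.5]
```

>>> step_arm(
  commands="0 0 -40 0 0 0; 0 0 -40 0 0 0.108; 0 0 0 0 0 0",
  jaw=60,
)

```text
t: 1.82
eef_pos: [0.294, -0.6091, 0.3358]
ee_rot: [-3.135, 0.001, -2.801]
force: [0.3, -0.3, 0.6]
width: 0.0637
```

```bash
python3 d.py .4772 -.0069 .33 -2.80
```

```text
t 1.82 pos [ 0.294  -0.6091  0.3358] rot [-3.135e+00  1.000e-03 -2.801e+00] q [-8.330e-01  3.210e-01  1.450e-01  1.000e-03 -1.388e+00 -3.970e-01] F [ 0.3 -0.3  0.6] w 63.7
turn [-0.007  0.001 -0.001]
shift after turn mm [-374.3  506.1    5.8]
shift now mm [-373.9  506.4    3. ]
```

>>> step_arm(
  commands="-34 46 0 0 0 0; -34 46 0 0 0 0; -34 46 0 0 0 0; -34 46 0 0 0 0; -34 46 0 0 0 0; -34 46 0 0 0 0; -34 46 0 0 0 0; -34 46 0 0 0 0",
)

```text
t: 2.82
eef_pos: [0.4263, -0.1681, 0.3313]
ee_rot: [3.141, 0.0, -2.799]
force: [1.5, 0.2, 0.6]
width: 0.0599
```

>>> step_arm(
  commands="-34 46 40 0 0 0; -34 46 40 0 0 0; -34 46 40 0 0 0; 0 0 30 0 0 0; 0 0 0 0 0 0; 0 0 0 0 0 0",
)

```text
t: 3.58
eef_pos: [0.4714, -0.0233, 0.1951]
ee_rot: [-3.141, 0.001, -2.8]
force: [0.7, -0.3, 0.3]
width: 0.0598
```

```bash
python3 d.py .4772 -.0069 .030 -2.80; cat > w.py <<'E'
from model import *
import sys
st=get_state(); p=grab_frame('wrist'); save(p,sys.argv[1])
f=p['frame'].astype(int); m=((f.min(2)>150)).astype(np.uint8)
n,l,s,c=cv2.connectedComponentsWithStats(m)
for i in range(1,n):
    if s[i][4]>60: print(np.round(c[i],1),s[i].tolist(),np.round(atz(p,c[i],.022,st),4))
for k in ('stone1',):
  for d in recognise(p,k): print(k,np.round(d['pixel'],1),round(d['conf'],2),np.round(atz(p,d['pixel'],.015,st),4))
E
python3 w.py w1
```

```text
t 3.58 pos [ 0.4714 -0.0233  0.1951] rot [-3.141e+00  1.000e-03 -2.800e+00] q [ 3.700e-01  6.800e-02 -5.040e-01  1.000e-03 -9.980e-01 -1.599e+00] F [ 0.7 -0.3  0.3] w 59.8
turn [-0.     0.001  0.   ]
shift after turn mm [-10.9  13.5 165.1]
shift now mm [-10.8  13.6 165.1]
[190.7 103.6] [178, 91, 26, 26, 518] [ 0.4225 -0.1109  0.022 ]
[182.5 148.5] [171, 135, 24, 27, 467] [ 0.4673 -0.1064  0.022 ]
[380.2 177.5] [366, 165, 29, 27, 542] [0.4274 0.0946 0.022 ]
[271.8 187.3] [261, 174, 24, 27, 487] [ 0.4751 -0.0078  0.022 ]
[241.6 311.2] [221, 305, 45, 10, 234] [0.6307 0.0117 0.022 ]
stone1 [377.  174.1] 0.92 [0.4258 0.0931 0.015 ]
stone1 [188.7 147.1] 0.65 [ 0.4653 -0.1021  0.015 ]
stone1 [195.3 104.2] 0.6 [ 0.4221 -0.1078  0.015 ]
stone1 [480.8 213.6] 0.51 [0.4265 0.2255 0.015 ]
```

View pics/w1.png

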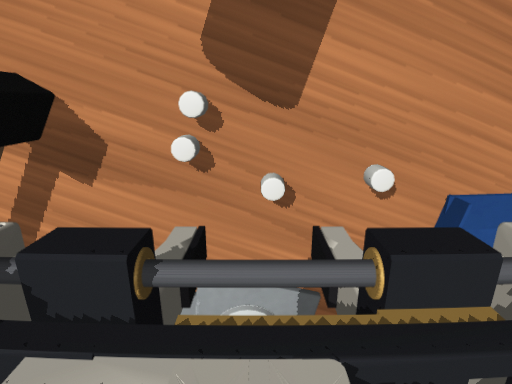

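The wrist view agrees with the earlier positions to about 2 mm. It shows stones at (191,104), (183,148), (272,187) and (380,178).

>>> step_arm(
  commands="-10 14 30 0 0 0; 0 0 50 0 0 0; 0 0 50 0 0 0; 0 0 30 0 0 0; 0 0 5 0 0 0; 0 0 0 0 0 0",
)

```text
t: 4.42
eef_pos: [0.4767, -0.0064, 0.0302]
ee_rot: [-3.141, 0.001, -2.8]
force: [0.5, 0.2, 0.2]
width: 0.0603
```

>>> step_arm(
  commands="0 0 0 0 0 0; 0 0 0 0 0 0; 0 0 0 0 0 0; 0 0 0 0 0 0",
  jaw=20,
  grip_force=15,
)

```text
t: 4.92
eef_pos: [0.4758, -0.0063, 0.0294]
ee_rot: [3.142, 0.001, -2.8]
force: [-1.2, 0.1, 1.6]
width: 0.0255
```

```bash
python3 d.py .4772 -.0069 .15 -2.80
```

```text
t 4.92 pos [ 0.4758 -0.0063  0.0294] rot [ 3.142e+00  1.000e-03 -2.800e+00] q [ 0.402  0.31  -0.687 -0.    -0.574 -1.63 ] F [-1.2  0.1  1.6] w 25.5
turn [0.    0.001 0.   ]
shift after turn mm [  -1.1   -1.  -120.6]
shift now mm [  -1.1   -1.  -120.6]
```

>>> step_arm(
  commands="0 0 -50 0 0 0; 0 0 -50 0 0 0; 0 0 -30 0 0 0; 0 0 0 0 0 0",
)

```text
t: 5.42
eef_pos: [0.4771, -0.0059, 0.1616]
ee_rot: [-3.142, 0.005, -2.799]
force: [-0.2, 0.1, -1.6]
width: 0.0256
```

```bash
python3 d.py .5045 .2587 .160 -2.80
```

```text
t 5.42 pos [ 0.4771 -0.0059  0.1616] rot [-3.142  0.005 -2.799] q [ 0.402  0.112 -0.542  0.    -0.911 -1.63 ] F [-0.2  0.1 -1.6] w 25.6
turn [-0.     0.005  0.001]
shift after turn mm [-114.5  240.2    1.6]
shift now mm [-114.6  240.1    2.2]
```

>>> step_arm(
  commands="-23 48 0 0 0 0; -23 48 0 0 0 0; -23 48 0 0 0 0; -23 48 0 0 0 0; -22 48 0 0 0 0; 0 0 0 0 0 0; 0 0 0 0 0 0",
)

```text
t: 6.3
eef_pos: [0.5019, 0.2575, 0.1577]
ee_rot: [-3.141, -0.003, -2.799]
force: [0.2, 0.0, -1.5]
width: 0.0254
```

```bash
cat > wp.py <<'E'
from model import *
import sys
st=get_state(); p=grab_frame('wrist'); pose=eval(sys.argv[1])
im=crop(p,0,0,512,384,1.5); draw(p,im,1.5,np.zeros(2),pan_pts(pose),PE,(0,255,255),st); cv2.imwrite('pics/'+sys.argv[2]+'.png',im)
print(st['eef_pos'],st['ee_rot'])
E
python3 wp.py "(.480,.250,-2.80)" w2
```

```text
[0.50185601 0.25745733 0.15766967] [-3.14064929e+00 -2.58443630e-03 -2.79934783e+00]
```

View pics/w2.png

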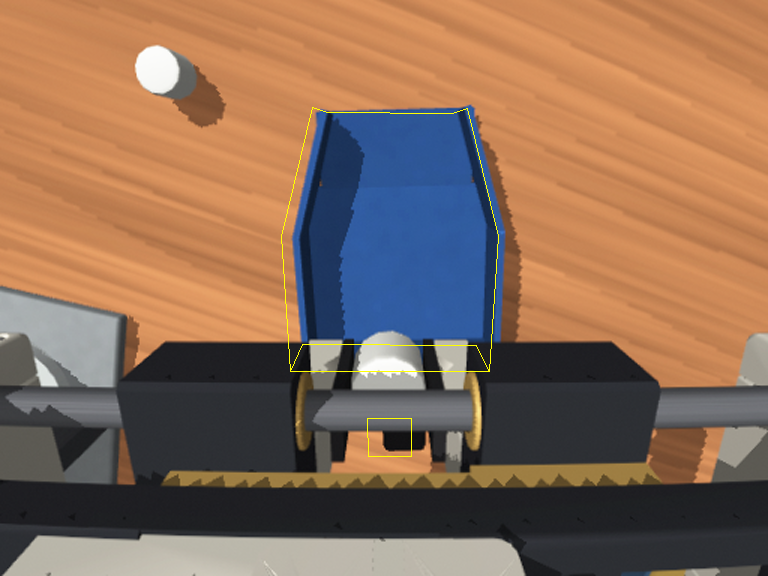

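```bash
python3 wp.py "(.4765,.2537,-2.773)" w3
```

```text
[0.50202731 0.25697438 0.15806939] [-3.14079363e+00 -2.03452967e-03 -2.80007816e+00]
```

View pics/w3.png

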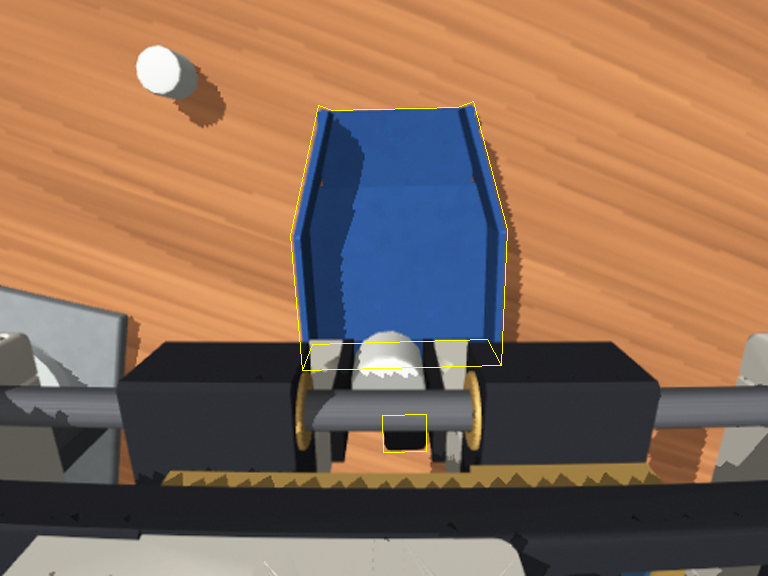

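The overlay now fits, so the pan is at (.4765, .2537) with yaw -2.773.

>>> step_arm(
  commands="0 6 30 0 0 0; 0 0 45 0 0 0; 0 0 30 0 0 0; 0 0 14 0 0 0; 0 0 0 0 0 0; 0 0 0 0 0 0",
)

```text
t: 7.15
eef_pos: [0.5014, 0.2639, 0.0414]
ee_rot: [3.141, 0.002, -2.8]
force: [-0.4, 0.0, -0.4]
width: 0.0256
```

>>> step_arm(
  commands="0 0 0 0 0 0; 0 0 0 0 0 0; 0 0 -15 0 0 0; 0 0 -40 0 0 0; 0 0 -50 0 0 0; 0 0 -20 0 0 0; 0 0 0 0 0 0",
  jaw=42,
)

```text
t: 8.02
eef_pos: [0.5016, 0.2644, 0.1684]
ee_rot: [3.139, 0.005, -2.799]
force: [0.2, 0.5, -0.2]
width: 0.0421
```

```bash
python3 d.py .4288 .0957 .160 -2.80;python3 wp.py "(.4765,.2537,-2.773)" w4
```

```text
t 8.03 pos [0.5016 0.2644 0.1684] rot [ 3.139  0.005 -2.799] q [ 0.831  0.249 -0.348  0.    -0.969 -2.059] F [ 0.2  0.5 -0.2] w 42.1
turn [0.002 0.005 0.001]
shift after turn mm [ 125.1 -134.6    8.4]
shift now mm [ 125.2 -134.6    7.5]
[0.50155256 0.26442595 0.16836214] [ 3.13947868  0.00474743 -2.7994805 ]
```

View pics/w4.png

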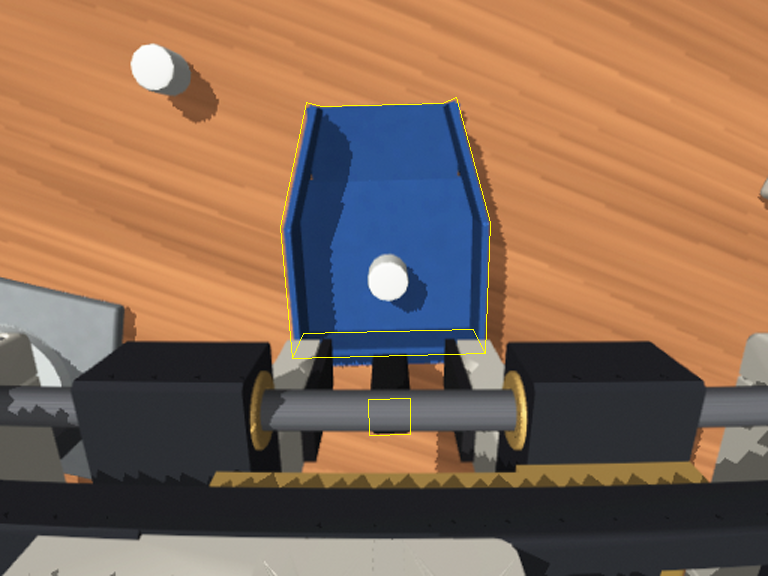

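The first stone is standing in the pan at (390,275). The second is at (153,68) in the 1.5x picture.

```bash
python3 w.py w5
```

```text
[100.9  45.3] [87, 30, 29, 32, 698] [0.4287 0.096  0.022 ]
[258.1 186.8] [246, 171, 27, 31, 630] [0.5015 0.2636 0.022 ]
[ 38.5 216.7] [0, 190, 76, 59, 2633] [0.6041 0.0672 0.022 ]
[507.4 227.4] [502, 223, 10, 11, 85] [0.4564 0.518  0.022 ]
[196.  236.3] [182, 227, 31, 24, 417] [0.5702 0.2226 0.022 ]
[321.  242.1] [305, 227, 31, 32, 717] [0.5344 0.342  0.022 ]
[ 29.7 247.2] [21, 232, 19, 26, 244] [0.6418 0.0624 0.022 ]
[176.5 371.3] [2, 357, 347, 27, 8185] [0.7461 0.2486 0.022 ]
stone1 [260.1 187. ] 0.77 [0.5028 0.2661 0.015 ]
stone1 [106.4  46.2] 0.66 [0.4278 0.0972 0.015 ]
```

>>> step_arm(
  commands="42 -45 0 0 0 0; 42 -45 0 0 0 0; 41 -45 0 0 0 0; 0 0 0 0 0 0; 0 0 0 0 0 0",
  jaw=60,
)

```text
t: 8.8
eef_pos: [0.4283, 0.0944, 0.165]
ee_rot: [-3.141, -0.0, -2.8]
force: [-0.5, 0.7, 0.4]
width: 0.0601
```

```bash
python3 d.py .4288 .0957 .029 -2.80
```

```text
t 8.8 pos [0.4283 0.0944 0.165 ] rot [-3.141 -0.    -2.8  ] q [ 0.67   0.044 -0.61   0.    -0.917 -1.899] F [-0.5  0.7  0.4] w 60.1
turn [-0. -0. -0.]
shift after turn mm [ -0.9   1.1 136. ]
shift now mm [ -0.9   1.1 136. ]
```

>>> step_arm(
  commands="-1 1 50 0 0 0; 0 0 50 0 0 0; 0 0 30 0 0 0; 0 0 6 0 0 0; 0 0 0 0 0 0; 0 0 0 0 0 0",
)

```text
t: 9.55
eef_pos: [0.4296, 0.0966, 0.0302]
ee_rot: [3.141, 0.002, -2.799]
force: [-0.1, -0.1, 0.2]
width: 0.0601
```

>>> step_arm(
  commands="0 0 0 0 0 0; 0 0 0 0 0 0; 0 0 0 0 0 0; 0 0 0 0 0 0; 0 0 -40 0 0 0; 0 0 -50 0 0 0; 0 0 -40 0 0 0",
  jaw=20,
)

```text
t: 10.42
eef_pos: [0.4288, 0.0957, 0.161]
ee_rot: [3.141, 0.001, -2.8]
force: [1.5, 1.0, -0.3]
width: 0.0256
```

>>> step_arm(
  commands="-32 44 0 0 0 0; -32 44 0 0 0 0; -31 45 0 0 0 0; 0 0 0 0 0 0; 0 0 0 0 0 0",
)

```text
t: 11.05
eef_pos: [0.4731, 0.2526, 0.1585]
ee_rot: [-3.141, -0.002, -2.799]
force: [-1.0, -1.0, -0.4]
width: 0.0255
```

```bash
python3 d.py .4737 .2526 .038 -2.773
```

```text
t 11.05 pos [0.4731 0.2526 0.1585] rot [-3.141e+00 -2.000e-03 -2.799e+00] q [ 0.856  0.215 -0.42  -0.    -0.937 -2.084] F [-1.  -1.  -0.4] w 25.5
turn [-0.001 -0.002 -0.026]
shift after turn mm [ -0.5  -0.3 120.5]
shift now mm [ -0.7  -0.2 120.5]
```

>>> step_arm(
  commands="0 0 45 0 0 0; 0 0 45 0 0 0; 0 0 25 0 0 0; 0 0 5 0 0 0; 0 0 0 0 0 0; 0 0 0 0 0 0",
)

```text
t: 11.8
eef_pos: [0.4743, 0.2533, 0.0405]
ee_rot: [3.141, 0.002, -2.8]
force: [0.7, -0.3, 0.1]
width: 0.0253
```

>>> step_arm(
  commands="0 0 0 0 0 0; 0 0 0 0 0 0; 0 0 -15 0 0 0; 0 0 -45 0 0 0; 0 0 -50 0 0 0; 0 0 -20 0 0 0; 0 0 0 0 0 0",
  jaw=40,
)

```text
t: 12.68
eef_pos: [0.4745, 0.2538, 0.1722]
ee_rot: [3.139, 0.005, -2.799]
force: [0.1, -0.2, 0.4]
width: 0.0399
```

```bash
python3 d.py .468 -.1065 .160 -2.80;python3 w.py w6; python3 ov.py "(.4765,.2537,-2.773)" "(.485,-.278,2.96)" "(.670,.031)" "(.688,-.1175)" c
```

```text
t 12.68 pos [0.4745 0.2538 0.1722] rot [ 3.139  0.005 -2.799] q [ 0.856  0.2   -0.404  0.    -0.962 -2.085] F [ 0.1 -0.2  0.4] w 39.9
turn [0.002 0.005 0.001]
shift after turn mm [ 126.8 -337.3   12.2]
shift now mm [ 127.1 -337.2   10.8]
[507.7 149.7] [501, 135, 11, 26, 153] [0.3609 0.4686 0.022 ]
[258.  198.3] [245, 169, 28, 59, 1167] [0.4878 0.258  0.022 ]
[ 41.1 232.8] [0, 212, 82, 45, 1531] [0.5987 0.059  0.022 ]
[198.3 236.2] [186, 227, 28, 23, 407] [0.5461 0.2145 0.022 ]
[318.7 242. ] [303, 227, 30, 32, 695] [0.5111 0.3319 0.022 ]
[ 41.6 290. ] [35, 285, 16, 15, 153] [0.669  0.0681 0.022 ]
[177.3 371.3] [3, 357, 346, 27, 8094] [0.7266 0.2399 0.022 ]
stone1 [258.9 209.5] 0.71 [0.5008 0.2635 0.015 ]
stone1 [262.6 170.1] 0.17 [0.4614 0.2533 0.015 ]
```

View pics/w6.png

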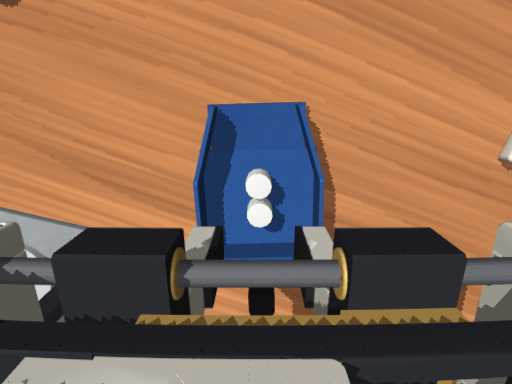

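View pics/ovTc.png

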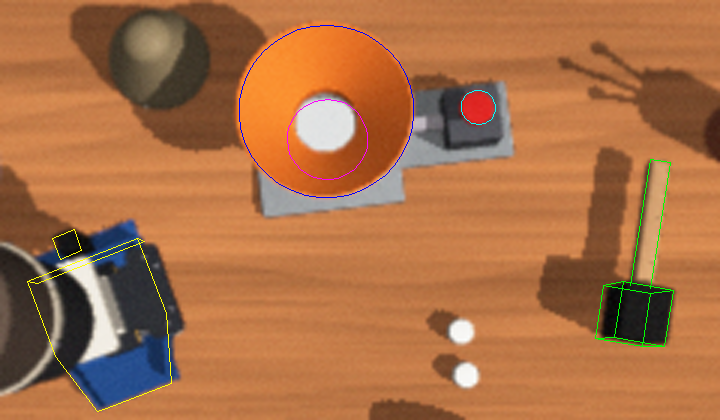

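Two stones now stand in the pan, at (259,184) and (260,212), and the mallet fits. On to stones 3 and 4.

>>> step_arm(
  commands="18 -48 0 0 0 0; 18 -48 0 0 0 0; 18 -48 0 0 0 0; 18 -48 0 0 0 0; 18 -48 0 0 0 0; 18 -48 0 0 0 0; 18 -49 0 0 0 0; 0 0 0 0 0 0",
  jaw=60,
)

```text
t: 13.88
eef_pos: [0.4668, -0.1097, 0.168]
ee_rot: [3.141, -0.003, -2.804]
force: [-0.0, -0.4, -0.7]
width: 0.0603
```

```bash
python3 d.py .468 -.1065 .029 -2.80; python3 w.py w7
```

```text
t 13.88 pos [ 0.4668 -0.1097  0.168 ] rot [ 3.141e+00 -3.000e-03 -2.804e+00] q [ 0.181  0.113 -0.524  0.    -0.937 -1.414] F [-0.  -0.4 -0.7] w 60.3
turn [ 0.    -0.003 -0.004]
shift after turn mm [ -2.2   2.6 139. ]
shift now mm [ -2.5   2.6 139. ]
[274.  141.5] [261, 127, 28, 29, 619] [ 0.4221 -0.1108  0.022 ]
[262.  187.1] [250, 172, 26, 30, 595] [ 0.4662 -0.1068  0.022 ]
[175. 239.] [155, 228, 40, 28, 437] [ 0.5459 -0.1709  0.022 ]
[342.  243.9] [323, 228, 40, 31, 744] [ 0.4953 -0.011   0.022 ]
[196.8 371.7] [31, 358, 318, 26, 6680] [ 0.7038 -0.1038  0.022 ]
stone1 [273.2 140.3] 0.85 [ 0.422  -0.1113  0.015 ]
stone1 [265.5 185.2] 0.83 [ 0.4651 -0.1035  0.015 ]
```

>>> step_arm(
  commands="-2 3 50 0 0 0; 0 0 50 0 0 0; 0 0 32 0 0 0; 0 0 6 0 0 0; 0 0 0 0 0 0; 0 0 0 0 0 0",
)

```text
t: 14.72
eef_pos: [0.47, -0.1028, 0.0324]
ee_rot: [-3.141, 0.002, -2.799]
force: [0.0, 0.1, -0.2]
width: 0.0602
```

>>> step_arm(
  commands="0 0 0 0 0 0; 0 0 0 0 0 0; 0 0 0 0 0 0; 0 0 0 0 0 0; 0 0 -40 0 0 0; 0 0 -50 0 0 0; 0 0 -40 0 0 0",
  jaw=20,
)

```text
t: 15.6
eef_pos: [0.4688, -0.1034, 0.1629]
ee_rot: [-3.141, 0.001, -2.8]
force: [0.8, 0.2, -0.7]
width: 0.0255
```

>>> step_arm(
  commands="-14 48 0 0 0 0; -14 48 0 0 0 0; -14 48 0 0 0 0; -14 48 0 0 0 0; -14 48 0 0 0 0; -14 48 0 0 0 0; -14 48 0 0 0 0; 0 0 0 0 0 0",
)

```text
t: 16.6
eef_pos: [0.4484, 0.249, 0.1608]
ee_rot: [3.142, 0.0, -2.797]
force: [0.1, -1.2, -0.1]
width: 0.0258
```

```bash
python3 d.py .4476 .2425 .042 -2.773; python3 w.py w8
```

```text
t 16.6 pos [0.4484 0.249  0.1608] rot [ 3.142  0.    -2.797] q [ 0.89   0.174 -0.467  0.    -0.929 -2.116] F [ 0.1 -1.2 -0.1] w 25.8
turn [ 0.     0.    -0.024]
shift after turn mm [  3.1  -5.7 118.8]
shift now mm [  3.   -5.8 118.8]
[507.6 179.2] [501, 165, 11, 26, 165] [0.3597 0.4684 0.022 ]
[255.6 234.3] [235, 198, 48, 61, 1876] [0.4929 0.2617 0.022 ]
[215.1 234.9] [206, 227, 22, 22, 310] [0.5068 0.225  0.022 ]
[301.1 240.7] [290, 227, 22, 32, 521] [0.4843 0.3057 0.022 ]
[ 43.8 253. ] [26, 246, 50, 12, 281] [0.5866 0.0664 0.022 ]
[ 64.2 292.3] [50, 286, 26, 20, 183] [0.6257 0.0937 0.022 ]
[ 41.2 303.7] [36, 290, 10, 28, 114] [0.6501 0.0713 0.022 ]
[177.  371.4] [3, 357, 346, 27, 8093] [0.6863 0.2344 0.022 ]
stone1 [258.6 239.6] 0.69 [0.5003 0.2674 0.015 ]
stone1 [254.8 206.3] 0.66 [0.4685 0.252  0.015 ]
```

View pics/w8.png

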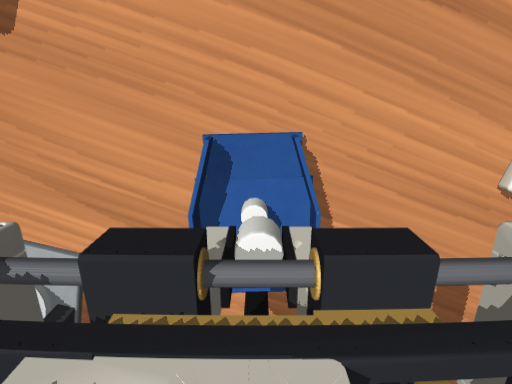

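>>> step_arm(
  commands="4 -6 10 0 0 0; 0 0 40 0 0 0; 0 0 40 0 0 0; 0 0 22 0 0 0; 0 0 6 0 0 0; 0 0 0 0 0 0; 0 0 0 0 0 0",
)

```text
t: 17.58
eef_pos: [0.4473, 0.2393, 0.0441]
ee_rot: [3.141, 0.002, -2.8]
force: [0.1, 0.5, 0.1]
width: 0.0258
```

>>> step_arm(
  commands="0 0 0 0 0 0; 0 0 0 0 0 0; 0 0 -15 0 0 0; 0 0 -45 0 0 0; 0 0 -50 0 0 0; 0 0 -20 0 0 0; 0 0 0 0 0 0",
  jaw=40,
)

```text
t: 18.45
eef_pos: [0.4476, 0.2399, 0.1761]
ee_rot: [3.139, 0.005, -2.799]
force: [-1.2, 0.3, -0.9]
width: 0.0398
```

```bash
python3 d.py .4235 -.111 .160 -2.80;python3 w.py w9
```

```text
t 18.45 pos [0.4476 0.2399 0.1761] rot [ 3.139  0.005 -2.799] q [ 0.88   0.146 -0.462  0.    -0.958 -2.109] F [-1.2  0.3 -0.9] w 39.8
turn [0.002 0.005 0.001]
shift after turn mm [ 140.2 -322.6   16.1]
shift now mm [ 140.5 -322.6   14.7]
[506.3 177. ] [497, 159, 15, 32, 273] [0.3576 0.4719 0.022 ]
[260.  209.8] [245, 167, 31, 86, 1675] [0.4727 0.2505 0.022 ]
[197.7 236.7] [186, 227, 28, 24, 372] [0.5219 0.2001 0.022 ]
[319.  242.5] [304, 227, 28, 32, 644] [0.4861 0.32   0.022 ]
[ 38.9 248.6] [24, 239, 36, 18, 416] [0.5941 0.0428 0.022 ]
[ 48.2 301.5] [35, 285, 27, 37, 697] [0.6584 0.0612 0.022 ]
[177.  371.4] [3, 357, 346, 27, 8044] [0.7044 0.2259 0.022 ]
stone1 [263.9 235.8] 0.68 [0.501 0.265 0.015]
stone1 [257.2 181.8] 0.68 [0.4482 0.2388 0.015 ]
stone1 [262. 209.] 0.67 [0.4736 0.253  0.015 ]
stone1 [267.  194.3] 0.61 [0.4572 0.2524 0.015 ]
```

View pics/w9.png

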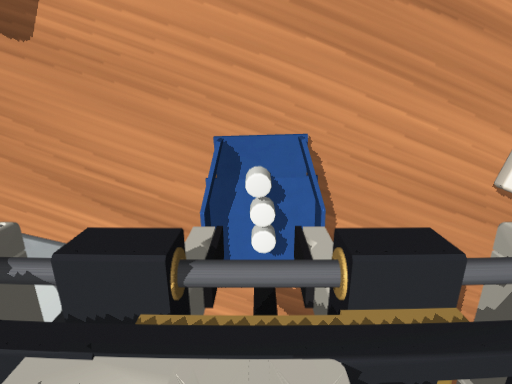

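Three stones are in the pan in a row. Now stone 4.

>>> step_arm(
  commands="20 -46 0 0 0 0; 20 -46 0 0 0 0; 20 -46 0 0 0 0; 20 -46 0 0 0 0; 20 -46 0 0 0 0; 20 -46 0 0 0 0; 20 -47 0 0 0 0; 0 0 0 0 0 0",
  jaw=60,
)

```text
t: 19.55
eef_pos: [0.4216, -0.1149, 0.172]
ee_rot: [3.141, -0.003, -2.805]
force: [0.6, 0.5, -0.5]
width: 0.0601
```

```bash
python3 d.py .4228 -.111 .029 -2.80; python3 w.py w10
```

```text
t 19.55 pos [ 0.4216 -0.1149  0.172 ] rot [ 3.141e+00 -3.000e-03 -2.805e+00] q [ 0.188  0.034 -0.601 -0.    -0.939 -1.422] F [ 0.6  0.5 -0.5] w 60.1
turn [ 0.001 -0.003 -0.005]
shift after turn mm [ -2.4   3.3 143. ]
shift now mm [ -2.8   3.2 143. ]
[262.3 186.7] [250, 172, 26, 29, 578] [ 0.4215 -0.1113  0.022 ]
[175.2 238.9] [155, 228, 40, 28, 434] [ 0.5026 -0.1764  0.022 ]
[342.  243.8] [323, 228, 40, 31, 744] [ 0.4515 -0.0144  0.022 ]
[184.9 371.3] [15, 358, 334, 26, 7532] [ 0.6674 -0.1221  0.022 ]
stone1 [260.8 183.6] 0.56 [ 0.4208 -0.1131  0.015 ]
```

>>> step_arm(
  commands="0 0 50 0 0 0; 0 0 50 0 0 0; 0 0 36 0 0 0; 0 0 6 0 0 0; 0 0 0 0 0 0; 0 0 0 0 0 0",
)

```text
t: 20.4
eef_pos: [0.4243, -0.1116, 0.0324]
ee_rot: [-3.141, 0.002, -2.799]
force: [-0.9, 0.6, -0.1]
width: 0.0598
```

>>> step_arm(
  commands="0 0 0 0 0 0; 0 0 0 0 0 0; 0 0 0 0 0 0; 0 0 0 0 0 0; 0 0 -40 0 0 0; 0 0 -50 0 0 0; 0 0 -40 0 0 0",
  jaw=20,
)

```text
t: 21.28
eef_pos: [0.4231, -0.1122, 0.1629]
ee_rot: [-3.141, 0.001, -2.8]
force: [1.3, -0.2, -1.3]
width: 0.0252
```

>>> step_arm(
  commands="-17 46 0 0 0 0; -17 46 0 0 0 0; -16 46 0 0 0 0; -16 46 0 0 0 0; -16 46 0 0 0 0; -16 46 0 0 0 0; -16 46 0 0 0 0; 0 0 0 0 0 0",
)

```text
t: 22.28
eef_pos: [0.4227, 0.2322, 0.1608]
ee_rot: [-3.142, 0.0, -2.797]
force: [0.1, -1.2, -1.1]
width: 0.0255
```

>>> step_arm(
  commands="0 0 0 0 0 0; 0 0 0 0 0 0",
)

```text
t: 22.52
eef_pos: [0.4224, 0.2285, 0.161]
ee_rot: [-3.141, -0.0, -2.801]
force: [-0.2, -0.2, -1.3]
width: 0.0253
```

```bash
python3 d.py .4224 .2328 .047 -2.773; python3 w.py w11
```

```text
t 22.52 pos [0.4224 0.2285 0.161 ] rot [-3.141 -0.    -2.801] q [ 0.907  0.121 -0.533 -0.    -0.917 -2.136] F [-0.2 -0.2 -1.3] w 25.3
turn [-0.    -0.    -0.028]
shift after turn mm [ -1.5   4.1 114. ]
shift now mm [ -1.5   4.1 114. ]
[257.4 233.8] [236, 198, 46, 61, 1726] [0.4659 0.2424 0.022 ]
[509.1 210.3] [505, 202, 7, 17, 61] [0.3611 0.4674 0.022 ]
[215.3 235.1] [207, 228, 21, 20, 267] [0.4809 0.2044 0.022 ]
[301.2 241.1] [290, 228, 21, 31, 466] [0.459  0.2852 0.022 ]
[ 48.2 291.4] [36, 286, 30, 19, 236] [0.6045 0.0555 0.022 ]
[ 47.  314.6] [40, 304, 17, 18, 154] [0.6354 0.0578 0.022 ]
[177.  371.4] [3, 358, 346, 26, 7950] [0.6603 0.2129 0.022 ]
stone1 [260.  242.1] 0.84 [0.4765 0.2489 0.015 ]
stone1 [261.8 207.7] 0.64 [0.4416 0.2382 0.015 ]
```

View pics/w11.png

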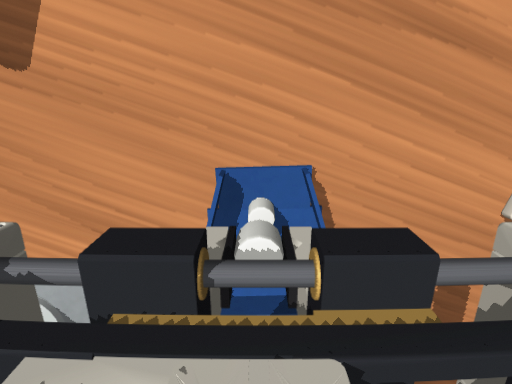

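>>> step_arm(
  commands="-1 4 10 0 0 0; 0 0 40 0 0 0; 0 0 40 0 0 0; 0 0 22 0 0 0; 0 0 6 0 0 0; 0 0 0 0 0 0; 0 0 0 0 0 0",
)

```text
t: 23.5
eef_pos: [0.4227, 0.234, 0.044]
ee_rot: [3.141, 0.001, -2.8]
force: [-1.0, 0.2, 0.0]
width: 0.0251
```

>>> step_arm(
  commands="0 0 0 0 0 0; 0 0 0 0 0 0; 0 0 -15 0 0 0; 0 0 -45 0 0 0; 0 0 -50 0 0 0; 0 0 -20 0 0 0; 0 0 0 0 0 0",
  jaw=40,
)

```text
t: 24.38
eef_pos: [0.4229, 0.2343, 0.1751]
ee_rot: [3.139, 0.004, -2.8]
force: [0.1, -0.3, -0.5]
width: 0.04
```

```bash
python3 w.py w12; python3 wp.py "(.4765,.2537,-2.773)" w13
```

```text
[256.6 213.3] [243, 168, 29, 92, 1854] [0.4522 0.2428 0.022 ]
[504.3 197.8] [491, 170, 21, 47, 520] [0.3525 0.4756 0.022 ]
[197.7 236.8] [186, 228, 28, 24, 365] [0.4967 0.1946 0.022 ]
[319.  242.5] [304, 228, 28, 31, 642] [0.4611 0.3141 0.022 ]
[ 48.4 308.8] [36, 291, 27, 31, 446] [0.6427 0.0576 0.022 ]
[197.9 371.5] [32, 358, 317, 26, 6561] [0.6695 0.2442 0.022 ]
stone1 [252.7 211.9] 0.8 [0.4546 0.2394 0.015 ]
stone1 [257. 182.] 0.77 [0.4235 0.233  0.015 ]
stone1 [256.3 233. ] 0.59 [0.4755 0.2507 0.015 ]
stone1 [259.6 253.9] 0.49 [0.4972 0.2621 0.015 ]
stone1 [ 46.5 303.9] 0.48 [0.6437 0.0508 0.015 ]
[0.42188507 0.23331478 0.17280217] [ 3.14125746e+00 -1.32593514e-04 -2.80006738e+00]
```

View pics/w13.png

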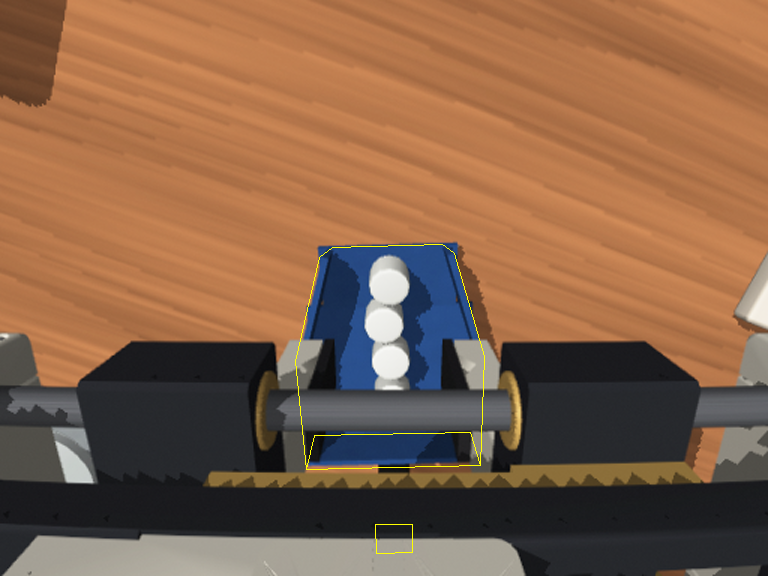

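All four stones are in the pan. Now to the post.

```bash
python3 d.py .5549 .2839 .170 -2.773
```

```text
t 24.52 pos [0.4217 0.2331 0.1723] rot [-3.141e+00 -1.000e-03 -2.800e+00] q [ 0.914  0.111 -0.514 -0.    -0.947 -2.143] F [-0.9  0.4  0.3] w 40.0
turn [-0.    -0.001 -0.027]
shift after turn mm [-142.5   -0.6    2.3]
shift now mm [-142.5    3.2    2.1]
```

>>> step_arm(
  commands="0 0 0 0 0 -0.027; -48 0 0 0 0 0; -48 0 0 0 0 0; -46 0 0 0 0 0; 0 0 0 0 0 0; 0 0 0 0 0 0; 0 0 0 0 0 0",
  jaw=60,
)

```text
t: 25.4
eef_pos: [0.5539, 0.2844, 0.1729]
ee_rot: [-3.141, -0.001, -2.772]
force: [-1.2, 0.0, -0.6]
width: 0.0602
```

```bash
python3 d.py .5549 .2839 .074 -2.773;  python3 wp.py "(.4765,.2537,-2.773)" w14
```

```text
t 25.4 pos [0.5539 0.2844 0.1729] rot [-3.141e+00 -1.000e-03 -2.772e+00] q [ 0.787  0.333 -0.214 -0.    -1.024 -1.989] F [-1.2  0.  -0.6] w 60.2
turn [-0.    -0.001  0.001]
shift after turn mm [-0.8 -0.8 98.9]
shift now mm [-0.9 -0.8 98.9]
[0.55385904 0.28438309 0.17289609] [-3.14138361e+00 -7.35706463e-04 -2.77220526e+00]
```

View pics/w14.png

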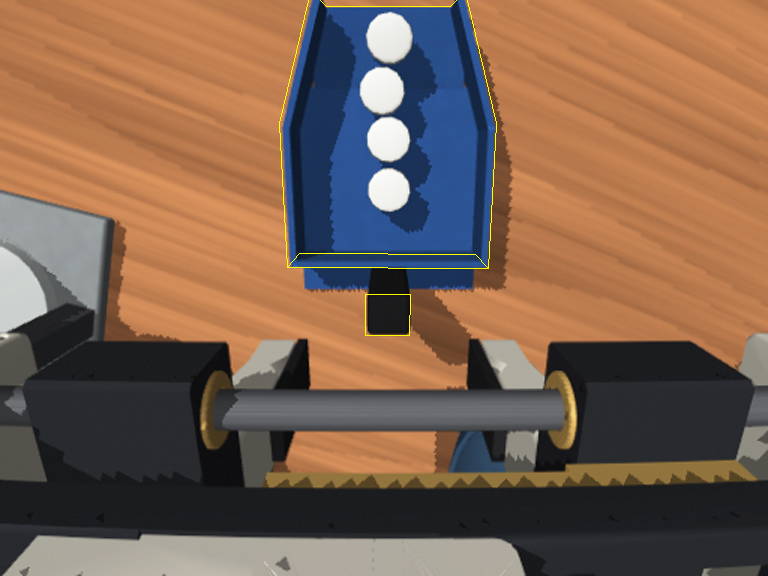

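The four stones stand in a row in the pan, and the post overlay matches at (388,315). I'll descend and grip.

>>> step_arm(
  commands="-1 -1 40 0 0 0; 0 0 40 0 0 0; 0 0 16 0 0 0; 0 0 3 0 0 0; 0 0 0 0 0 0; 0 0 0 0 0 0",
)

```text
t: 26.2
eef_pos: [0.5566, 0.2848, 0.0756]
ee_rot: [3.141, 0.002, -2.773]
force: [0.0, 0.6, 1.2]
width: 0.0598
```

>>> step_arm(
  commands="0 0 0 0 0 0; 0 0 0 0 0 0; 0 0 0 0 0 0; 0 0 0 0 0 0; 0 0 0 0 0 0",
  jaw=10,
  grip_force=60,
)

```text
t: 26.82
eef_pos: [0.5559, 0.2842, 0.0741]
ee_rot: [3.142, -0.0, -2.773]
force: [0.2, 0.2, 0.4]
width: 0.0218
```

>>> step_arm(
  commands="0 0 -5 0 0 0; 0 0 -10 0 0 0; 0 0 -10 0 0 0; 0 0 -10 0 0 0; 0 0 0 0 0 0; 0 0 0 0 0 0",
)

```text
t: 27.58
eef_pos: [0.5558, 0.2841, 0.109]
ee_rot: [3.141, -0.0, -2.773]
force: [0.1, -0.0, -4.9]
width: 0.0219
```

```bash
python3 d.py .5549 .2839 .2 -2.773;  python3 wp.py "(.4765,.2537,-2.773)" w15; python3 ov.py "(.4765,.2537,-2.773)" "(.485,-.278,2.96)" "(.670,.031)" "(.688,-.1175)" d
```

```text
t 27.57 pos [0.5558 0.2841 0.109 ] rot [ 3.141 -0.    -2.773] q [ 0.785  0.398 -0.281 -0.    -0.892 -1.987] F [ 0.1 -0.  -4.9] w 21.9
turn [ 0. -0.  0.]
shift after turn mm [  0.9   0.2 -91. ]
shift now mm [  0.9   0.2 -91. ]
[0.55578283 0.28407135 0.10903181] [ 3.14144467e+00 -1.33997922e-04 -2.77294702e+00]
```

View pics/w15.png

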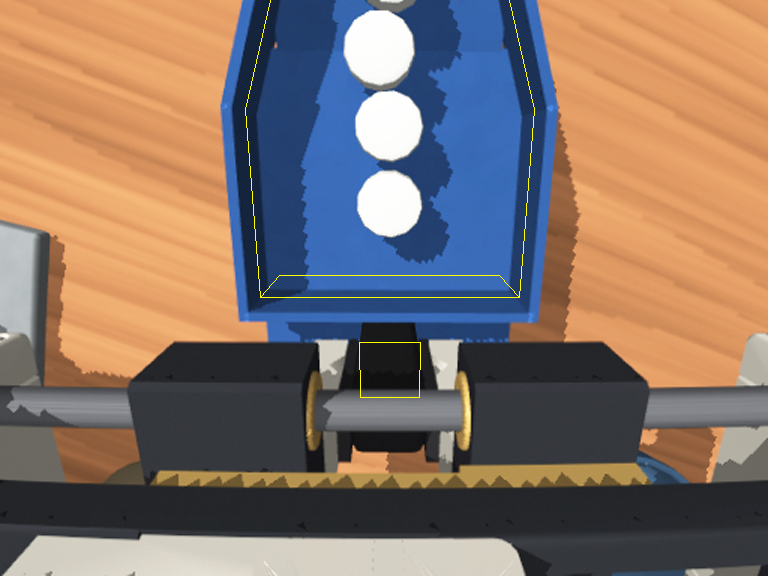

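View pics/ovSd.png

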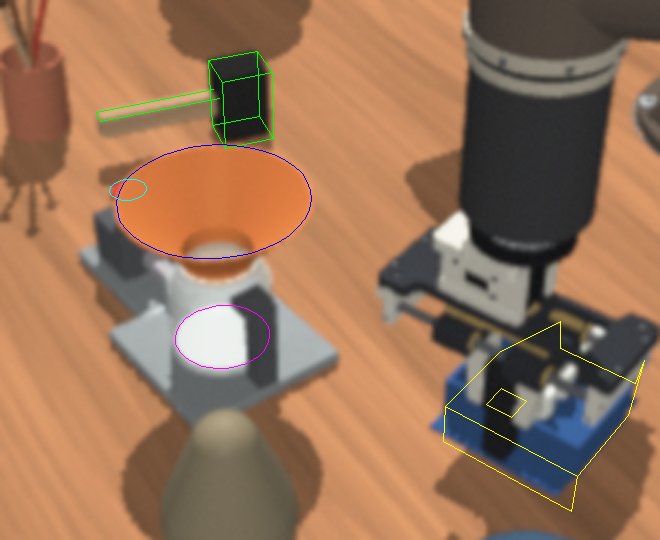

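The pan is lifted and level, with 4.9 N of load matching the pan plus four stones. I'll raise it, then turn it gently so that the lip faces away from the robot.

>>> step_arm(
  commands="0 0 -10 0 0 0; 0 0 -20 0 0 0; 0 0 -30 0 0 0; 0 0 -30 0 0 0; 0 0 -30 0 0 0; 0 0 -30 0 0 0; 0 0 -20 0 0 0; 0 0 -8 0 0 0",
)

```text
t: 28.72
eef_pos: [0.5562, 0.2844, 0.289]
ee_rot: [3.141, 0.002, -2.773]
force: [-0.5, -0.5, -4.4]
width: 0.0218
```

>>> step_arm(
  commands="0 0 0 0 0 -0.03; 0 0 0 0 0 -0.06; 0 0 0 0 0 -0.08; 0 0 0 0 0 -0.1; 0 0 0 0 0 -0.1; 0 0 0 0 0 -0.1; 0 0 0 0 0 -0.1; 0 0 0 0 0 -0.1",
)

```text
t: 29.72
eef_pos: [0.5554, 0.2839, 0.2855]
ee_rot: [3.14, -0.002, -2.098]
force: [0.3, 0.2, -4.8]
width: 0.0219
```

>>> step_arm(
  commands="0 0 0 0 0 -0.1; 0 0 0 0 0 -0.1; 0 0 0 0 0 -0.1; 0 0 0 0 0 -0.1; 0 0 0 0 0 -0.1; 0 0 0 0 0 -0.1; 0 0 0 0 0 -0.08; 0 0 0 0 0 -0.04",
)

```text
t: 30.72
eef_pos: [0.5553, 0.2839, 0.2854]
ee_rot: [3.139, -0.001, -1.38]
force: [0.5, 0.9, -5.7]
width: 0.0216
```

```bash
python3 d.py .494 -.03 .28 .34; python3 - <<'E'
from model import *
p=grab_frame('scene'); cv2.imwrite('pics/s1.png',crop(p,120,50,300,230,2.5))
p=grab_frame('wrist'); save(p,'w16')
E
```

```text
t 30.73 pos [0.5553 0.2839 0.2854] rot [ 3.139e+00 -1.000e-03 -1.380e+00] q [ 7.850e-01  2.570e-01 -5.400e-02 -1.000e-03 -1.262e+00 -5.940e-01] F [ 0.5  0.9 -5.7] w 21.6
turn [ 0.003  0.002 -1.72 ]
shift after turn mm [-162.5  275.5    5.4]
shift now mm [296.6 119.7   6. ]
```

View pics/s1.png

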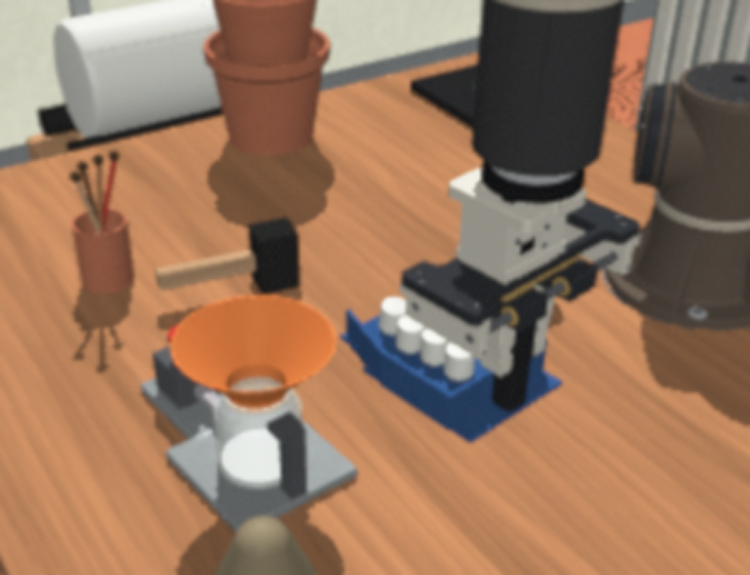

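View pics/w16.png

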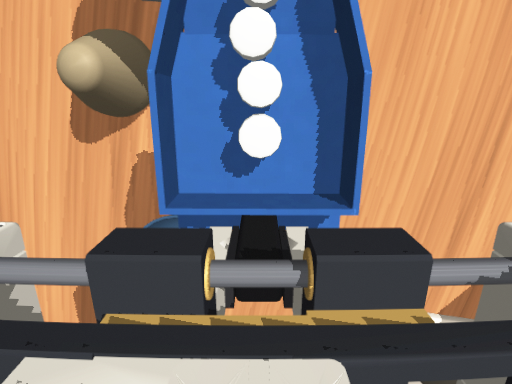

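>>> step_arm(
  commands="0 0 0 0 0 -0.04; 0 0 0 0 0 -0.08; 0 0 0 0 0 -0.1; 0 0 0 0 0 -0.12; 0 0 0 0 0 -0.12; 0 0 0 0 0 -0.12; 0 0 0 0 0 -0.12; 0 0 0 0 0 -0.12",
)

```text
t: 31.82
eef_pos: [0.5554, 0.2838, 0.2859]
ee_rot: [3.139, 0.001, -0.559]
force: [0.0, -0.2, -4.7]
width: 0.0218
```

>>> step_arm(
  commands="0 0 0 0 0 -0.12; 0 0 0 0 0 -0.12; 0 0 0 0 0 -0.12; 0 0 0 0 0 -0.12; 0 0 0 0 0 -0.12; 0 0 0 0 0 -0.1; 0 0 0 0 0 -0.07; 0 0 0 0 0 -0.03",
)

```text
t: 32.83
eef_pos: [0.5554, 0.2838, 0.286]
ee_rot: [3.141, 0.002, 0.238]
force: [0.4, 0.5, -5.0]
width: 0.0218
```

```bash
python3 d.py .490 -.032 .28 .34
```

```text
t 32.83 pos [0.5554 0.2838 0.286 ] rot [3.141e+00 2.000e-03 2.380e-01] q [ 0.785  0.257 -0.053 -0.    -1.263  1.024] F [ 0.4  0.5 -5. ] w 21.8
turn [ 0.001  0.002 -0.102]
shift after turn mm [-167.   275.9    6. ]
shift now mm [-138.   291.5    6.6]
```

>>> step_arm(
  commands="0 0 0 0 0 -0.05; 0 0 0 0 0 -0.05; -7 12 0 0 0 0; -14 23 0 0 0 0; -20 33 0 0 0 0; -24 40 0 0 0 0; -26 43 0 0 0 0; -24 40 0 0 0 0",
)

```text
t: 33.83
eef_pos: [0.5091, 0.0629, 0.2873]
ee_rot: [3.141, -0.0, 0.336]
force: [0.8, 0.4, -4.3]
width: 0.0217
```

>>> step_arm(
  commands="-22 36 0 0 0 0; -16 26 0 0 0 0; -9 15 0 0 0 0; -4 6 0 0 0 0; 0 0 0 0 0 0; 0 0 0 0 0 0",
)

```text
t: 34.58
eef_pos: [0.4902, -0.0287, 0.287]
ee_rot: [-3.141, -0.0, 0.338]
force: [1.3, 0.2, -4.1]
width: 0.0218
```

```bash
python3 d.py .490 -.032 .28 .34; python3 - <<'E'
from model import *
p=grab_frame('scene'); cv2.imwrite('pics/s2.png',crop(p,120,50,300,230,2.5))
st=get_state(); p=grab_frame('wrist'); save(p,'w17')
# where pan lip: TCP in pan (-83,0,74)
Rw=R.from_euler('xyz',st['ee_rot']).as_matrix(); print('lip', st['eef_pos']+Rw@np.array([.160,0,.063]))
im=cv2.cvtColor(p['frame'],cv2.COLOR_RGB2BGR); circ(p,im,1,np.zeros(2),(.670,.031),.08,.168,(255,0,0),st); cv2.imwrite('pics/w17.png',im)
E
```

```text
t 34.58 pos [ 0.4902 -0.0287  0.287 ] rot [-3.141 -0.     0.338] q [ 0.343  0.028 -0.324 -0.    -1.218  1.566] F [ 1.3  0.2 -4.1] w 21.8
turn [-0.    -0.    -0.002]
shift after turn mm [-1.3  3.   7. ]
shift now mm [-1.3  3.   7. ]
lip [0.64117837 0.02442184 0.22396345]
```

View pics/s2.png

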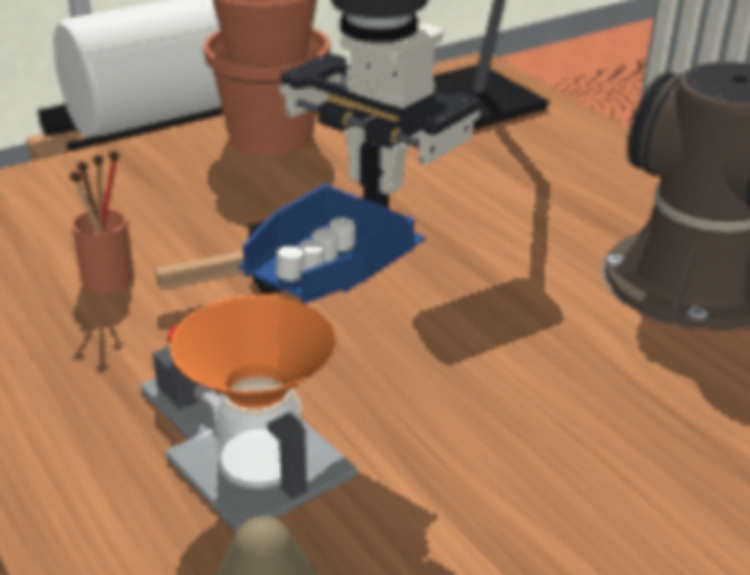

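View pics/w17.png

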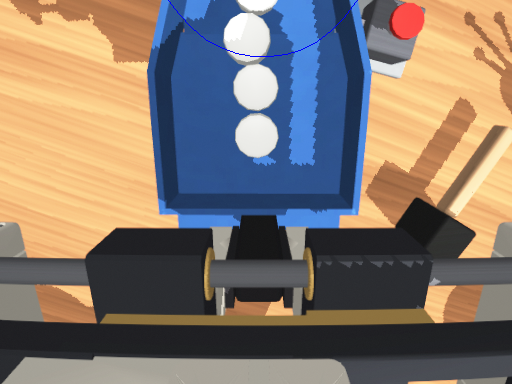

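The stones are still standing in the pan, with the lip 30 mm short of the funnel's centre and in line with it. I'll lower slightly and start tipping about the lip.

>>> step_arm(
  commands="0 0 10 0 0 0; 0 0 12 0 0 0; 3.4 0 -7.9 0 -0.05 0; 3.4 0 -7.9 0 -0.05 0; 3.4 0 -7.9 0 -0.05 0; 3.4 0 -7.9 0 -0.05 0; 0 0 0 0 0 0; 0 0 0 0 0 0",
)

```text
t: 35.67
eef_pos: [0.5047, -0.024, 0.2946]
ee_rot: [-3.141, 0.2, 0.337]
force: [0.2, 0.3, -3.8]
width: 0.0215
```

```bash
cat > lip.py <<'E'
from model import *
import sys
st=get_state(); Rw=R.from_euler('xyz',st['ee_rot']).as_matrix(); print('t',round(float(st['t']),2),'TCP',np.round(st['eef_pos'],4),'lip', np.round(st['eef_pos']+Rw@np.array([.160,0,.063]),4),'tilt',round(float(np.arccos(-Rw[2,2])),3),'q',np.round(st['q'],2),'F',np.round(st['force'],1),'w',st['width'])
p=grab_frame('scene'); cv2.imwrite('pics/s'+sys.argv[1]+'.png',crop(p,120,50,300,230,2))
p=grab_frame('wrist'); cv2.imwrite('pics/k'+sys.argv[1]+'.png',crop(p,80,0,340,260,1.5))
E
python3 lip.py 3
```

```text
t 35.67 TCP [ 0.5047 -0.024   0.2946] lip [0.6408 0.0237 0.201 ] tilt 0.2 q [ 0.34  0.17 -0.17 -0.   -1.44  1.57] F [ 0.2  0.3 -3.8] w 0.02149143554645653
```

View pics/s3.png

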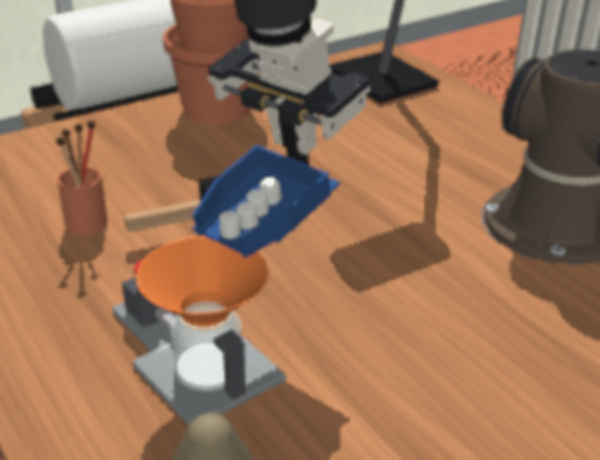

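View pics/k3.png

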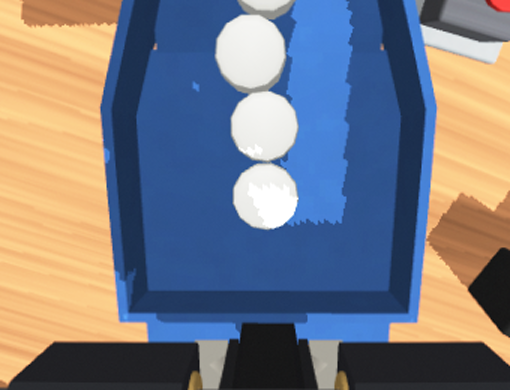

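The tilt is 0.2 rad and the stones haven't moved. Continuing.

>>> step_arm(
  commands="3.4 0 -7.9 0 -0.05 0; 3.4 0 -7.9 0 -0.05 0; 3.4 0 -7.9 0 -0.05 0; 3.4 0 -7.9 0 -0.05 0; 0 0 0 0 0 0; 0 0 0 0 0 0",
)

```text
t: 36.52
eef_pos: [0.5251, -0.017, 0.3221]
ee_rot: [-3.141, 0.399, 0.337]
force: [-0.4, -0.6, -4.1]
width: 0.0217
```

```bash
python3 lip.py 4
```

```text
t 36.52 TCP [ 0.5251 -0.017   0.3221] lip [0.6412 0.0237 0.202 ] tilt 0.399 q [ 0.34  0.3   0.03 -0.   -1.7   1.57] F [-0.4 -0.6 -4.1] w 0.02168594585167097
```

View pics/s4.png

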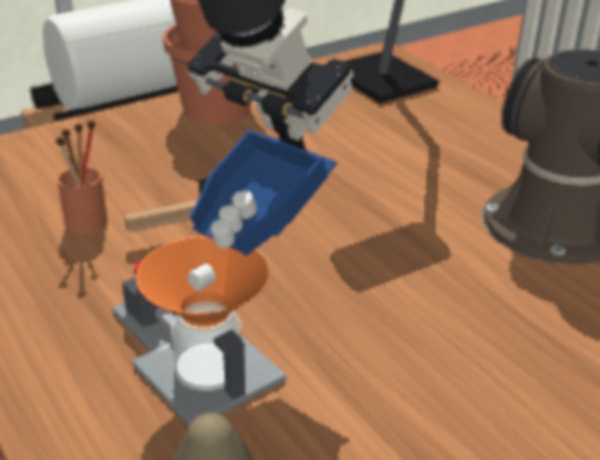

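View pics/k4.png

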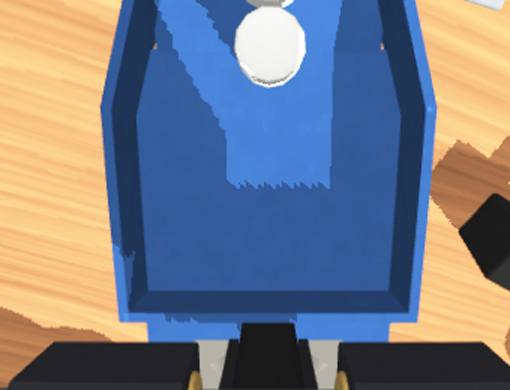

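One stone is falling into the funnel at (202,277) and the other three are sliding. I'll hold here.

>>> step_arm(
  commands="0 0 0 0 0 0; 0 0 0 0 0 0; 0 0 0 0 0 0; 0 0 0 0 0 0",
)

```text
t: 37.12
eef_pos: [0.5254, -0.0169, 0.3224]
ee_rot: [3.142, 0.4, 0.337]
force: [-0.3, -0.2, -2.7]
width: 0.0216
```

```bash
python3 lip.py 5
```

```text
t 37.12 TCP [ 0.5254 -0.0169  0.3224] lip [0.6414 0.0237 0.2021] tilt 0.4 q [ 0.34  0.3   0.03 -0.   -1.7   1.57] F [-0.3 -0.2 -2.7] w 0.02155100927086067
```

View pics/s5.png

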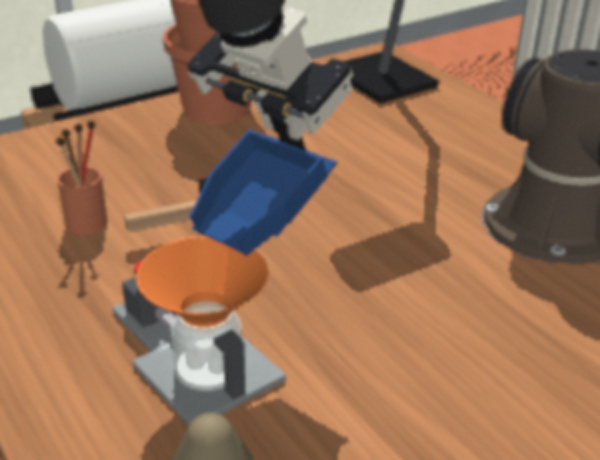

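The pan is empty and nothing shows in the funnel. I'll check the jar up close.

```bash
python3 - <<'E'
from model import *
p=grab_frame('scene'); cv2.imwrite('pics/j1.png',crop(p,185,165,90,85,7)); 
for d in recognise(p,'stone1'): print(np.round(d['pixel'],1),round(d['conf'],2))
p=grab_frame('top'); cv2.imwrite('pics/j2.png',crop(p,180,110,200,140,3.5))
for d in recognise(p,'stone1'): print(np.round(d['pixel'],1),round(d['conf'],2))
E
```

```text
[299.6 141.1] 0.71
```

View pics/j1.png

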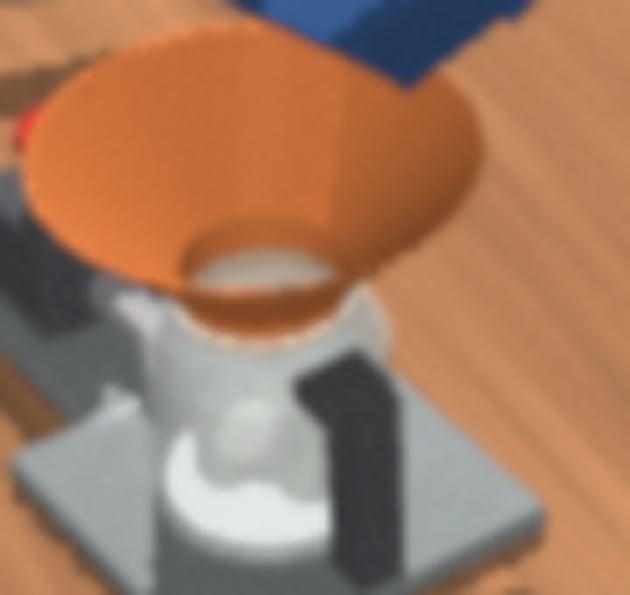

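View pics/j2.png

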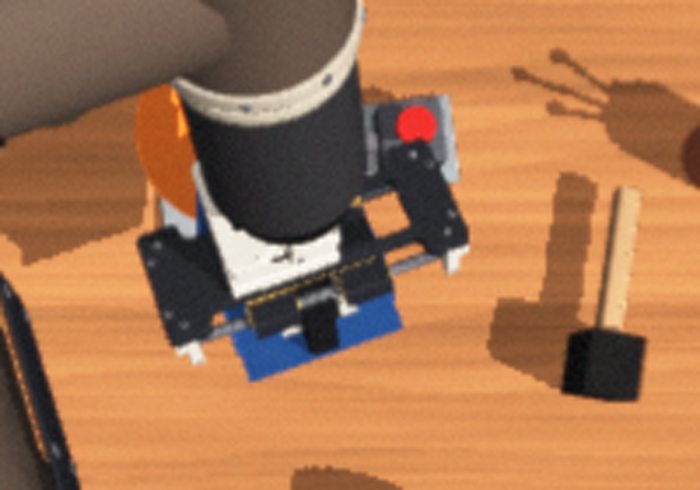

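The stones lie in the jar (the translucent blobs at about (250,430) in the zoom), and the wrist load of 2.7 N is that of the empty pan. Now I'll untilt and set the pan down to the left.

>>> step_arm(
  commands="-3 0 4 0 0.05 0; -3 0 8 0 0.05 0; -3 0 8 0 0.05 0; -3 0 8 0 0.05 0; -3 0 8 0 0.05 0; -3 0 8 0 0.05 0; -3 0 8 0 0.05 0; -3 0 8 0 0.05 0",
)

```text
t: 38.42
eef_pos: [0.4911, -0.029, 0.2691]
ee_rot: [3.142, -0.001, 0.337]
force: [-0.1, 0.5, -3.6]
width: 0.0216
```

>>> step_arm(
  commands="-30 0 0 0 0 0; 7 -36 0 0 0 0; 7 -36 0 0 0 0; 7 -36 0 0 0 0; 7 -36 0 0 0 0; 7 -36 0 0 0 0; 7 -38 0 0 0 0; 0 0 0 0 0 0",
)

```text
t: 39.42
eef_pos: [0.4303, 0.1827, 0.2692]
ee_rot: [3.142, 0.0, 0.34]
force: [-0.5, -0.3, -2.9]
width: 0.0222
```

```bash
python3 d.py .43 .18 .075 .337
```

```text
t 39.42 pos [0.4303 0.1827 0.2692] rot [3.142 0.    0.34 ] q [ 0.824 -0.003 -0.397 -0.    -1.177  1.087] F [-0.5 -0.3 -2.9] w 22.2
turn [0.    0.    0.003]
shift after turn mm [ -1.2   2.5 194.2]
shift now mm [ -1.1   2.5 194.2]
```

>>> step_arm(
  commands="0 0 40 0 0 0; 0 0 50 0 0 0; 0 0 50 0 0 0; 0 0 30 0 0 0; 0 0 15 0 0 0; 0 0 4 0 0 0; 0 0 0 0 0 0; 0 0 0 0 0 0",
)

```text
t: 40.42
eef_pos: [0.4312, 0.1812, 0.0811]
ee_rot: [-3.141, -0.001, 0.337]
force: [-0.7, 0.4, -3.5]
width: 0.0214
```

```bash
python3 d.py .43 .18 .0745 .337
```

```text
t 40.42 pos [0.4312 0.1812 0.0811] rot [-3.141e+00 -1.000e-03  3.370e-01] q [ 0.82   0.21  -0.655  0.    -0.704  1.087] F [-0.7  0.4 -3.5] w 21.4
turn [-0.001 -0.001  0.   ]
shift after turn mm [-1.5  0.7  6.6]
shift now mm [-1.6  0.7  6.6]
```

>>> step_arm(
  commands="0 0 3 0 0 0; 0 0 2 0 0 0; 0 0 1 0 0 0; 0 0 0 0 0 0; 0 0 0 0 0 0",
)

```text
t: 41.05
eef_pos: [0.4309, 0.181, 0.0745]
ee_rot: [-3.141, -0.0, 0.337]
force: [-1.2, -0.1, 0.0]
width: 0.0218
```

```bash
python3 d.py .43 .18 .0745 .337; python3 lip.py 6
```

```text
t 41.05 pos [0.4309 0.181  0.0745] rot [-3.141 -0.     0.337] q [ 0.821  0.221 -0.662  0.    -0.687  1.087] F [-1.2 -0.1  0. ] w 21.8
turn [-0. -0.  0.]
shift after turn mm [-1.2  0.7 -0. ]
shift now mm [-1.2  0.7 -0. ]
t 41.05 TCP [0.4309 0.181  0.0745] lip [0.5819 0.234  0.0115] tilt 0.0 q [ 0.82  0.22 -0.66  0.   -0.69  1.09] F [-1.2 -0.1  0. ] w 0.021831347998249522
```

View pics/s6.png

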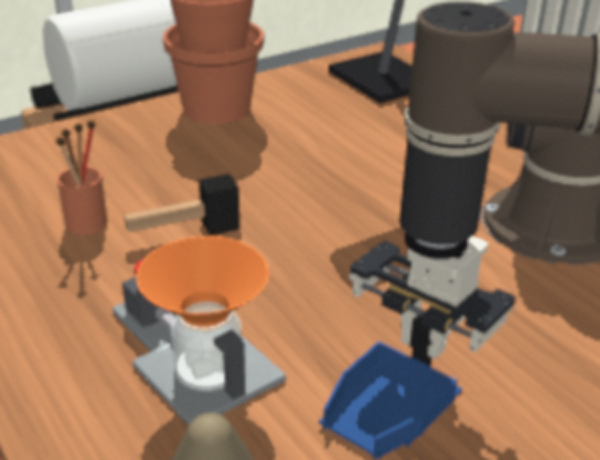

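The wrist force is zero, so the pan stands on the bench. I'll release it, rise, and go to the mallet.

>>> step_arm(
  commands="0 0 0 0 0 0; 0 0 0 0 0 0; 0 0 0 0 0 0; 0 0 -30 0 0 0; 0 0 -50 0 0 0; 0 0 -50 0 0 0; 0 0 -50 0 0 0; 0 0 -20 0 0 0",
  jaw=60,
)

```text
t: 42.15
eef_pos: [0.4316, 0.1815, 0.2776]
ee_rot: [-3.14, -0.005, 0.337]
force: [0.8, 0.3, -1.1]
width: 0.0601
```

>>> step_arm(
  commands="0 0 0 0 0 0.13; 0 0 0 0 0 0.13; 0 0 0 0 0 0.13; 0 0 0 0 0 0.13; 0 0 0 0 0 0; 0 0 0 0 0 0",
)

```text
t: 42.9
eef_pos: [0.4307, 0.1809, 0.2742]
ee_rot: [-3.142, 0.0, -0.18]
force: [0.7, -0.4, 0.4]
width: 0.0603
```

```bash
python3 d.py .546 -.289 .25 -.181;python3 ov.py "(.5093,.2086,.337)" "(.485,-.278,2.96)" "(.670,.031)" "(.688,-.1175)" e
```

```text
t 42.9 pos [0.4307 0.1809 0.2742] rot [-3.142  0.    -0.18 ] q [ 0.821 -0.007 -0.389 -0.    -1.188  0.57 ] F [ 0.7 -0.4  0.4] w 60.3
turn [-0.     0.     0.001]
shift after turn mm [198.  441.5  24.2]
shift now mm [197.6 441.7  24.2]
```

View pics/ovSe.png

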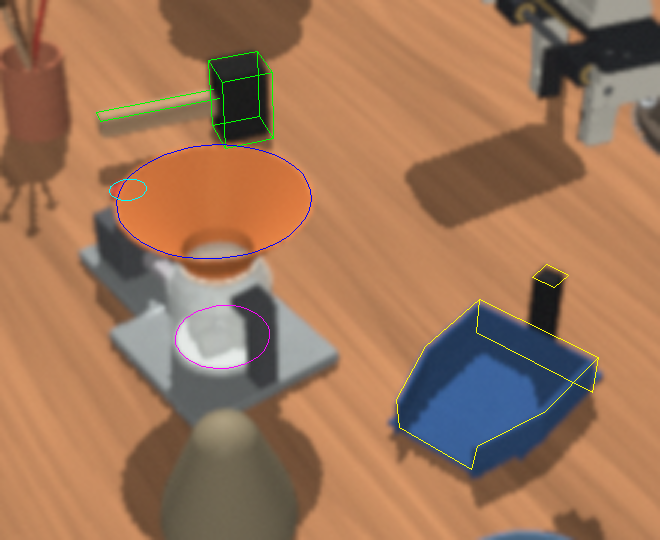

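View pics/ovTe.png

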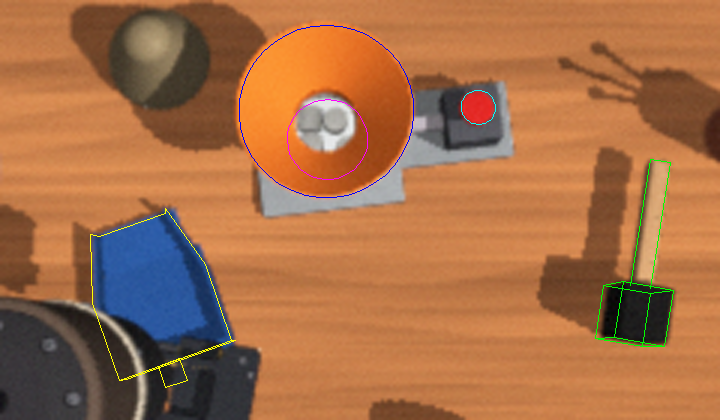

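The stones are visible through the stem, the pan is flat and clear, and the mallet hasn't moved. Heading to the mallet.

>>> step_arm(
  commands="22 49 0 0 0 0; 22 49 0 0 0 0; 22 49 0 0 0 0; 22 49 0 0 0 0; 22 49 0 0 0 0; 22 49 0 0 0 0; 22 49 0 0 0 0; 22 49 0 0 0 0",
)

```text
t: 44.0
eef_pos: [0.5328, -0.2384, 0.2742]
ee_rot: [-3.142, -0.0, -0.181]
force: [1.4, 0.4, 0.6]
width: 0.0602
```

>>> step_arm(
  commands="22 49 20 0 0 0; 0 0 40 0 0 0; 0 0 20 0 0 0; 0 0 0 0 0 0; 0 0 0 0 0 0; 0 0 0 0 0 0",
)

```text
t: 44.75
eef_pos: [0.546, -0.2887, 0.1958]
ee_rot: [3.141, -0.002, -0.182]
force: [-0.0, -0.2, -0.3]
width: 0.0597
```

```bash
python3 d.py .546 -.289 .048 -.181; cat > wm.py <<'E'
from model import *
import sys
st=get_state(); p=grab_frame('wrist'); pose=eval(sys.argv[1])
im=crop(p,0,0,512,384,1.5); draw(p,im,1.5,np.zeros(2),mal_pts(pose),ME,(0,255,0),st); cv2.imwrite('pics/'+sys.argv[2]+'.png',im)
E
python3 wm.py "(.485,-.278,2.96)" m1
```

```text
t 44.75 pos [ 0.546  -0.2887  0.1958] rot [ 3.141e+00 -2.000e-03 -1.820e-01] q [-0.17   0.304 -0.2    0.    -1.064  1.559] F [-0.  -0.2 -0.3] w 59.7
turn [ 0.    -0.002 -0.001]
shift after turn mm [  0.    0.3 147.8]
shift now mm [ -0.3   0.3 147.7]
```

View pics/m1.png

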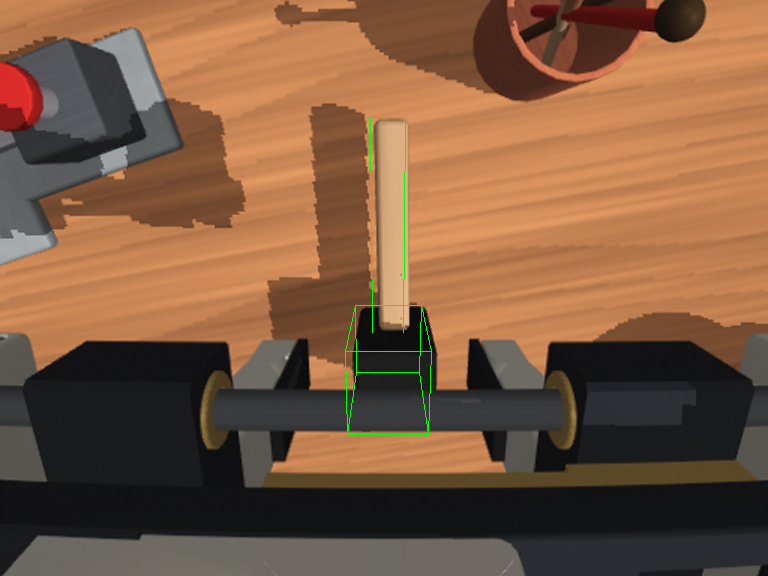

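The overlay is within about 2 mm: the handle runs from (393,120) to (393,330) in the picture. Shifting 2 mm and descending.

>>> step_arm(
  commands="3 2 40 0 0 0; 0 0 50 0 0 0; 0 0 40 0 0 0; 0 0 14 0 0 0; 0 0 3 0 0 0; 0 0 0 0 0 0; 0 0 0 0 0 0",
)

```text
t: 45.68
eef_pos: [0.5489, -0.2915, 0.0489]
ee_rot: [3.141, -0.003, -0.183]
force: [-0.1, -0.1, 1.1]
width: 0.06
```

>>> step_arm(
  commands="0 0 0 0 0 0; 0 0 0 0 0 0; 0 0 0 0 0 0; 0 0 0 0 0 0; 0 0 0 0 0 0",
  jaw=8,
  grip_force=60,
)

```text
t: 46.3
eef_pos: [0.5478, -0.2913, 0.0472]
ee_rot: [3.142, 0.0, -0.183]
force: [-0.6, -0.0, 0.5]
width: 0.0199
```

>>> step_arm(
  commands="0 0 -10 0 0 0; 0 0 -20 0 0 0; 0 0 -30 0 0 0; 0 0 -40 0 0 0; 0 0 -40 0 0 0; 0 0 -20 0 0 0; 0 0 0 0 0 0; 0 0 0 0 0 0",
)

```text
t: 47.3
eef_pos: [0.5471, -0.2908, 0.206]
ee_rot: [-3.141, 0.002, -0.183]
force: [-0.1, -0.5, -4.2]
width: 0.0198
```

```bash
python3 d.py .546 -.289 .25 -1.45; python3 lip.py 7
```

```text
t 47.3 pos [ 0.5471 -0.2908  0.206 ] rot [-3.141e+00  2.000e-03 -1.830e-01] q [-1.740e-01  3.020e-01 -1.780e-01 -1.000e-03 -1.093e+00  1.562e+00] F [-0.1 -0.5 -4.2] w 19.8
turn [1.000e-03 2.000e-03 1.267e+00]
shift after turn mm [ -2.    0.8 -44. ]
shift now mm [ -1.5  -1.7 -44. ]
t 47.3 TCP [ 0.5471 -0.2908  0.206 ] lip [ 0.7043 -0.3199  0.1428] tilt 0.002 q [-0.17  0.3  -0.18 -0.   -1.09  1.56] F [-0.1 -0.5 -4.2] w 0.019789144316605882
```

View pics/s7.png

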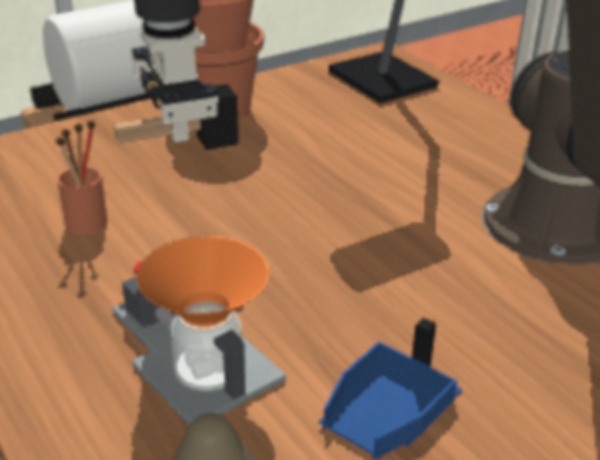

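View pics/k7.png

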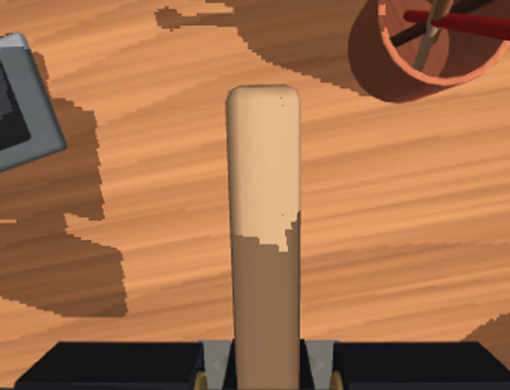

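The mallet is held and looks level. I'll rotate it so the handle points away from the funnel (towards -y), then go above the peg.

>>> step_arm(
  commands="0 0 -25 0 0 0; 0 0 -25 0 0 0.1; 0 0 0 0 0 0.15; 0 0 0 0 0 0.15; 0 0 0 0 0 0.15; 0 0 0 0 0 0.15; 0 0 0 0 0 0.15; 0 0 0 0 0 0.15",
)

```text
t: 48.4
eef_pos: [0.5474, -0.2911, 0.2558]
ee_rot: [3.139, 0.001, -1.188]
force: [0.6, 0.2, -4.0]
width: 0.0198
```

>>> step_arm(
  commands="0 0 0 0 0 0.15; 0 0 0 0 0 0.11; 0 0 0 0 0 0; 0 0 0 0 0 0",
)

```text
t: 48.9
eef_pos: [0.5476, -0.2912, 0.2565]
ee_rot: [3.14, 0.0, -1.44]
force: [-0.0, 0.3, -2.9]
width: 0.0194
```

```bash
python3 d.py .6957 -.181 .25 -1.45
```

```text
t 48.9 pos [ 0.5476 -0.2912  0.2565] rot [ 3.14  0.   -1.44] q [-0.174  0.267 -0.107 -0.    -1.198  0.305] F [-0.   0.3 -2.9] w 19.4
turn [0.001 0.    0.01 ]
shift after turn mm [ -91.5 -160.3    6.5]
shift now mm [ -90.  -161.1    6.3]
```

>>> step_arm(
  commands="-12 -20 0 0 0 0; -20 -36 0 0 0 0; -22 -40 0 0 0 0; -18 -34 0 0 0 0; -12 -21 0 0 0 0; -6 -10 0 0 0 0; 0 0 0 0 0 0; 0 0 0 0 0 0",
)

```text
t: 49.9
eef_pos: [0.6954, -0.1821, 0.2575]
ee_rot: [3.141, -0.0, -1.443]
force: [-0.9, -1.5, -4.4]
width: 0.0195
```

```bash
python3 d.py .6957 -.181 .142 -1.45; python3 - <<'E'
from model import *
p=grab_frame('scene'); cv2.imwrite('pics/s8.png',crop(p,120,70,200,150,4))
p=grab_frame('top'); cv2.imwrite('pics/t8.png',crop(p,220,90,200,150,4))
E
```

```text
t 49.9 pos [ 0.6954 -0.1821  0.2575] rot [ 3.141 -0.    -1.443] q [ 0.014  0.428  0.131  0.    -1.274  0.113] F [-0.9 -1.5 -4.4] w 19.5
turn [ 0.    -0.     0.007]
shift after turn mm [ -1.   -0.5 115.5]
shift now mm [ -1.   -0.5 115.5]
```

View pics/s8.png

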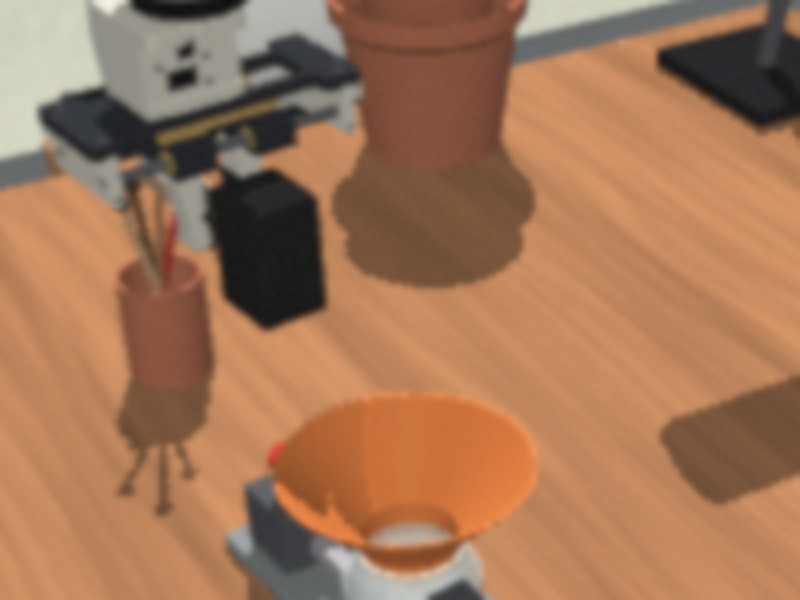

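View pics/t8.png

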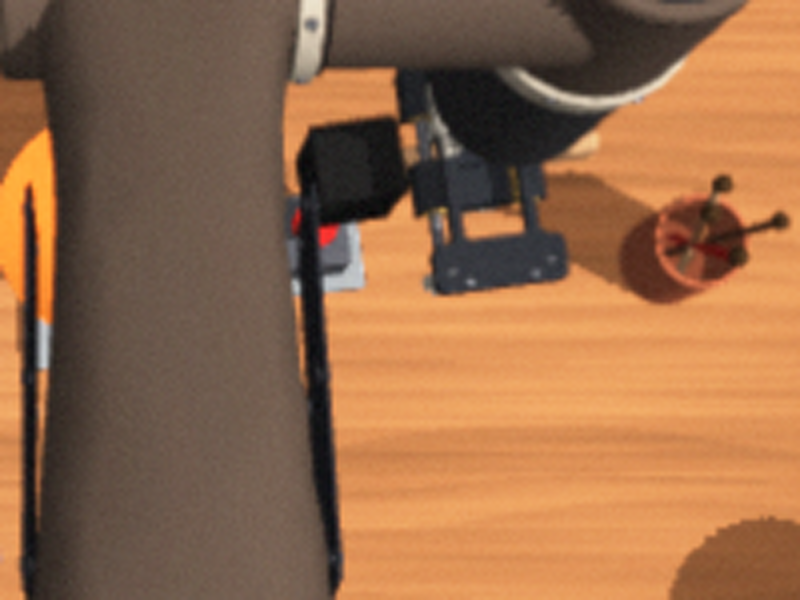

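```bash
cat > mo.py <<'E'
from model import *
import sys
tag=sys.argv[1]
st=get_state(); Rw=R.from_euler('xyz',st['ee_rot']).as_matrix()
# mallet frame: handle dir = -x mallet = tool x ; up = -tool z
def world(L): # mallet local (m) -> world, grip at (-.064,0,.0472) at TCP
    d=L-np.array([-.064,0,.0472]); return st['eef_pos']+d[:,:1]*(-Rw[:,0])+d[:,1:2]*(Rw[:,1])*1+d[:,2:]*(-Rw[:,2])
L=mal_pts((0,0,0)); P=world(L); print('head face ctr',np.round(world(np.zeros((1,3))),4), 't',st['t'],'F',np.round(st['force'],1))
for n,b in (('scene',(120,70,200,150)),('top',(220,90,200,150))):
    p=grab_frame(n); im=crop(p,*b,4); draw(p,im,4,np.array(b[:2]),P,ME,(0,255,0)); circ(p,im,4,np.array(b[:2]),(.688,-.1175),.017,.093,(255,255,0)); circ(p,im,4,np.array(b[:2]),(.688,-.1175),.017,.071,(255,0,255)); cv2.imwrite(f'pics/{n[0]}{tag}.png',im)
E
python3 mo.py 9
```

```text
head face ctr [[ 0.6873 -0.1187  0.2105]] t 50.0 F [-0.  -0.  -4.1]
```

View pics/s9.png

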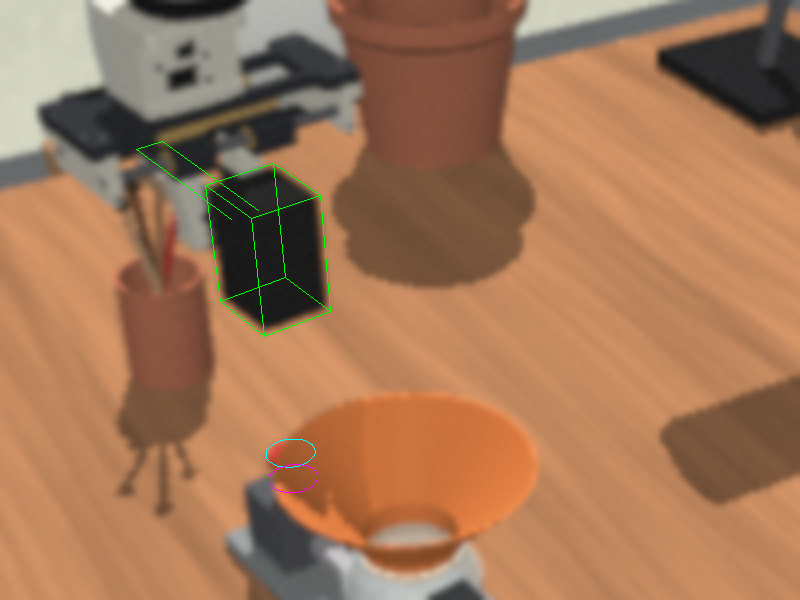

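View pics/t9.png

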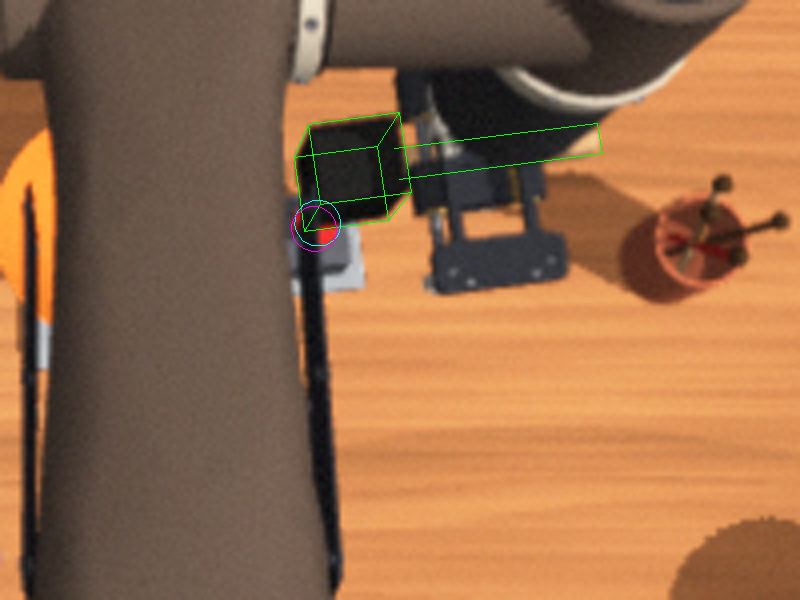

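The head matches its model and sits above the peg. I'll lower it to about 25 mm above the peg, then strike.

>>> step_arm(
  commands="-1 0 30 0 0 0; 0 0 40 0 0 0; 0 0 12 0 0 0; 0 0 0 0 0 0; 0 0 0 0 0 0; 0 0 0 0 0 0",
)

```text
t: 50.85
eef_pos: [0.6967, -0.1805, 0.177]
ee_rot: [-3.139, -0.001, -1.443]
force: [0.0, -0.5, -3.7]
width: 0.0194
```

```bash
python3 mo.py 10; python3 d.py
```

```text
head face ctr [[ 0.6887 -0.117   0.1298]] t 50.85 F [ 0.  -0.5 -3.7]
t 50.95 pos [ 0.6963 -0.1804  0.1764] rot [-3.14  -0.    -1.443] q [ 0.016  0.477  0.022  0.    -1.114  0.112] F [-0.8 -0.8 -3.3] w 19.5
```

View pics/s10.png

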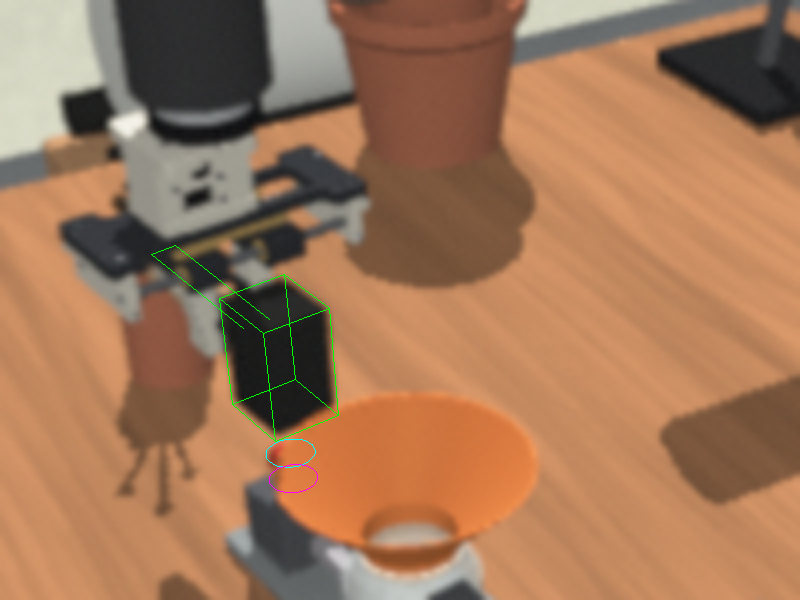

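>>> step_arm(
  commands="0 0 58 0 0 0; 0 0 0 0 0 0; 0 0 0 0 0 0",
)

```text
t: 51.32
eef_pos: [0.696, -0.1804, 0.1179]
ee_rot: [3.142, -0.0, -1.443]
force: [0.1, -0.5, -3.4]
width: 0.0198
```

```bash
python3 mo.py 11; python3 d.py
```

```text
head face ctr [[ 0.6879 -0.117   0.0707]] t 51.325 F [ 0.1 -0.5 -3.4]
t 51.42 pos [ 0.6962 -0.1804  0.1183] rot [-3.141 -0.    -1.443] q [ 0.016  0.525 -0.04   0.    -1.005  0.112] F [ 0.1 -0.3 -3.6] w 19.9
```

View pics/s11.png

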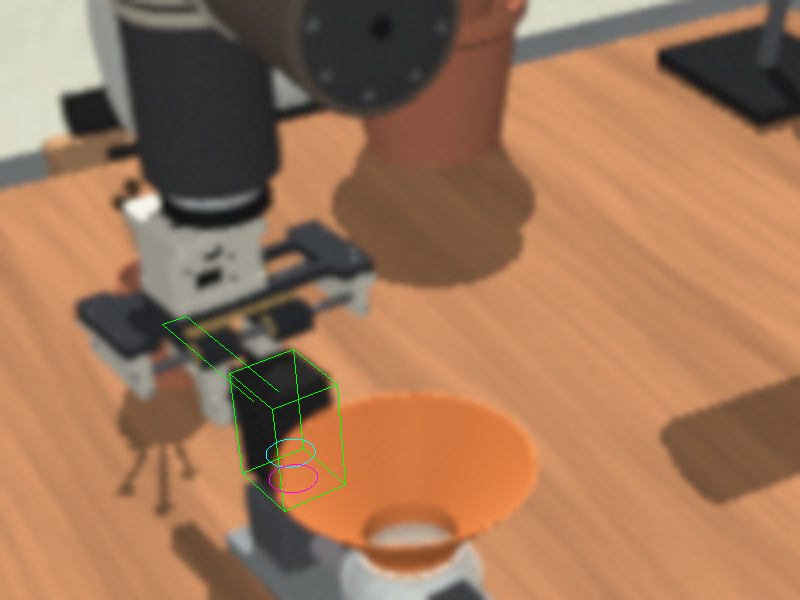

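>>> step_arm(
  commands="0 0 2 0 0 0; 0 0 0 0 0 0",
)

```text
t: 51.68
eef_pos: [0.6959, -0.1804, 0.1154]
ee_rot: [-3.142, 0.0, -1.443]
force: [0.1, 0.2, -3.9]
width: 0.0197
```

>>> step_arm(
  commands="0 0 2 0 0 0; 0 0 0 0 0 0",
)

```text
t: 51.92
eef_pos: [0.6962, -0.1806, 0.1141]
ee_rot: [-3.141, -0.0, -1.442]
force: [-2.1, -1.0, 1.8]
width: 0.0196
```

```bash
python3 mo.py 12; python3 d.py
```

```text
head face ctr [[ 0.6881 -0.1171  0.0669]] t 51.925 F [-2.1 -1.   1.8]
t 52.02 pos [ 0.6962 -0.1806  0.1141] rot [-3.141 -0.    -1.443] q [ 0.016  0.528 -0.045  0.    -0.997  0.112] F [-0.7 -1.5  3.8] w 19.7
```

View pics/s12.png

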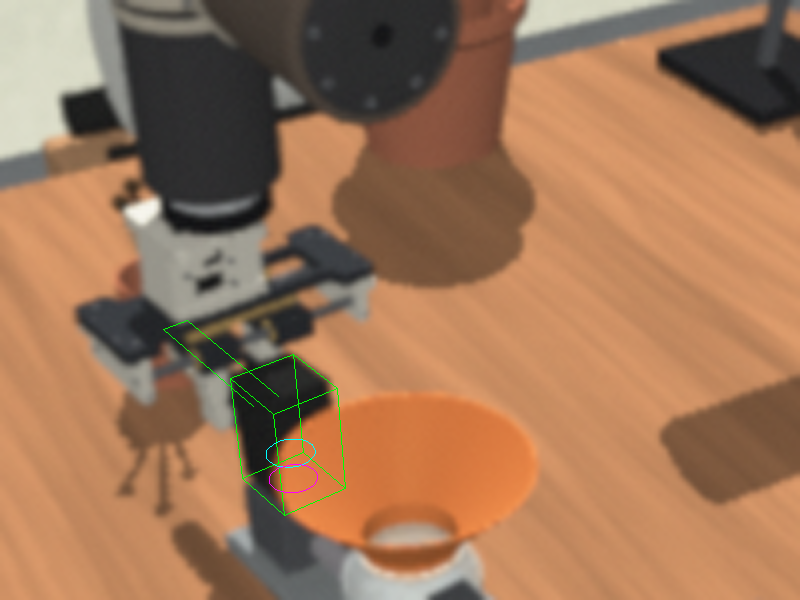

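>>> step_arm(
  commands="0 0 2 0 0 0; 0 0 0 0 0 0; 0 0 0 0 0 0",
)

```text
t: 52.4
eef_pos: [0.6966, -0.1809, 0.1135]
ee_rot: [-3.14, -0.001, -1.442]
force: [-4.4, -0.4, 11.0]
width: 0.0197
```

>>> step_arm(
  commands="0 0 2 0 0 0; 0 0 0 0 0 0; 0 0 0 0 0 0",
)

```text
t: 52.78
eef_pos: [0.697, -0.1816, 0.1125]
ee_rot: [-3.138, -0.002, -1.442]
force: [-3.9, -3.5, 14.5]
width: 0.0198
```

The contact force is about 18 N, above the peg's friction. I'll lift and look at the peg.

>>> step_arm(
  commands="0 0 -20 0 0 0; 0 0 -50 0 0 0; 0 0 -50 0 0 0; 0 0 -10 0 0 0; 40 0 0 0 0 0; 40 0 0 0 0 0; 20 0 0 0 0 0; 0 0 0 0 0 0",
)

```text
t: 53.78
eef_pos: [0.7082, -0.2808, 0.2375]
ee_rot: [3.139, 0.001, -1.445]
force: [0.3, 0.5, -4.4]
width: 0.0195
```

```bash
python3 mo.py 13; python3 d.py; python3 - <<'E'
from model import *
p=grab_frame('scene'); cv2.imwrite('pics/pg.png',crop(p,170,165,90,70,8))
E
```

```text
head face ctr [[ 0.7    -0.2173  0.1904]] t 53.775 F [ 0.3  0.5 -4.4]
t 53.88 pos [ 0.7084 -0.2792  0.2382] rot [ 3.140e+00  1.000e-03 -1.443e+00] q [-1.210e-01  5.090e-01  2.190e-01 -1.000e-03 -1.282e+00  2.490e-01] F [ 0.3 -0.2 -4.3] w 19.2
```

View pics/s13.png

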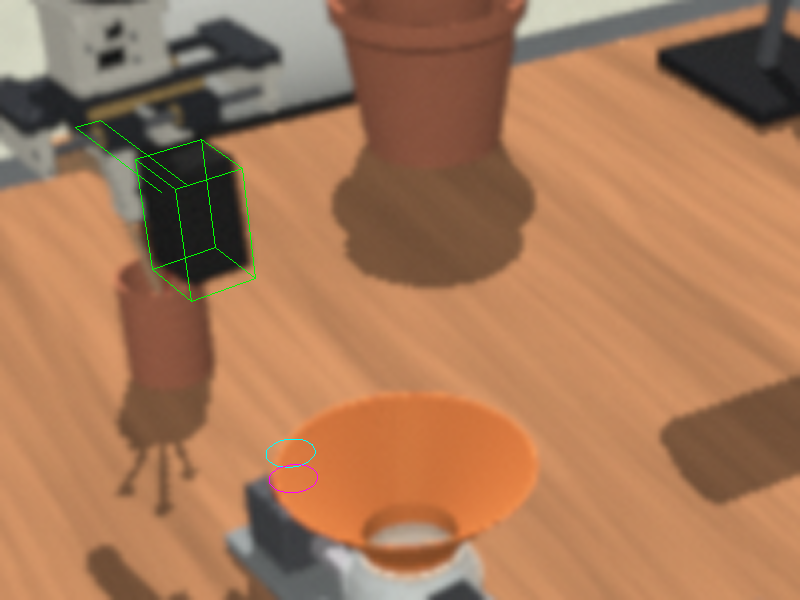

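View pics/t13.png

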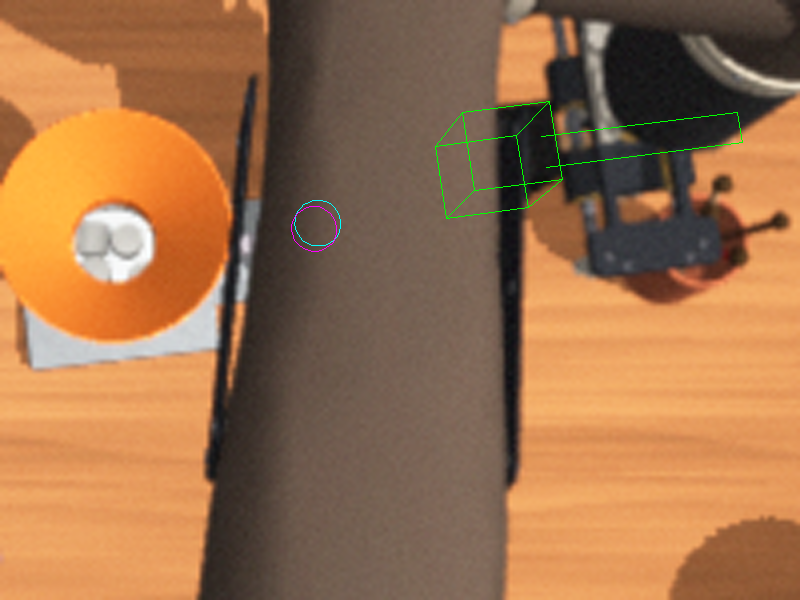

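View pics/pg.png

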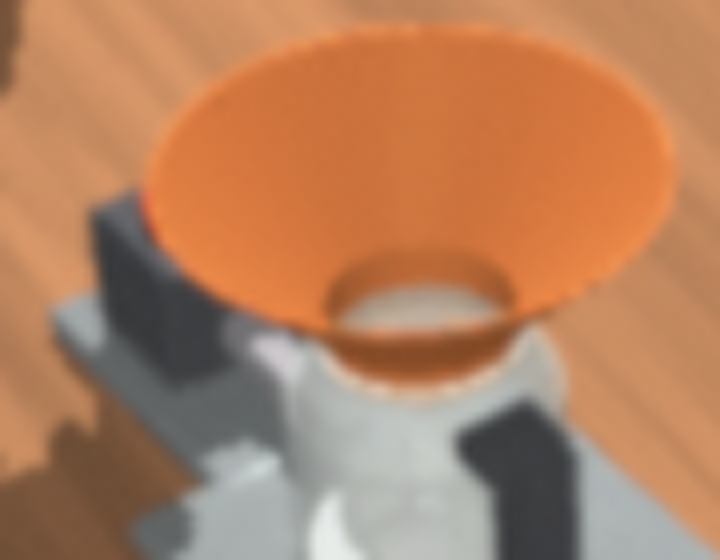

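The red peg head has almost vanished behind the funnel rim, so it went down. I'll back off to where the top camera and wrist can see it, still holding the mallet.

>>> step_arm(
  commands="-10 0 -15 0 0 0; 0 30 0 0 0 0; 0 40 0 0 0 0; 0 40 0 0 0 0; 0 40 0 0 0 0; 0 15 0 0 0 0; 0 0 0 0 0 0; 0 0 0 0 0 0",
)

```text
t: 54.92
eef_pos: [0.5448, -0.2903, 0.255]
ee_rot: [-3.14, -0.0, -1.442]
force: [0.1, 1.1, -3.9]
width: 0.0197
```

```bash
python3 mo.py 14; python3 d.py .55 -.25 .25 -.183; python3 - <<'E'
from model import *
p=grab_frame('top'); im=crop(p,270,120,60,50,12); 
for z,c in ((.093,(255,255,0)),(.071,(255,0,255))): circ(p,im,12,np.array((270,120)),(.688,-.1175),.017,z,c)
cv2.imwrite('pics/pgt.png',im)
f=p['frame'].astype(int); red=(f[:,:,0]>150)&(f[:,:,1]<60)&(f[:,:,2]<60); red[:,320:]=0;red[:,:270]=0
print(np.argwhere(red).mean(0)[::-1], red.sum())
for z in (.093,.071): print(z,proj(p,(.688,-.1175,z)))
E
```

```text
head face ctr [[ 0.5367 -0.2268  0.2077]] t 54.925 F [ 0.1  1.1 -3.9]
t 55.02 pos [ 0.5447 -0.2904  0.2542] rot [-3.141 -0.    -1.442] q [-0.174  0.263 -0.118  0.    -1.189  0.303] F [ 0.1  0.2 -3.6] w 19.9
turn [-0.    -0.    -1.259]
shift after turn mm [ -2.1 -40.7   4.2]
shift now mm [-39.4 -10.4   4.2]
[nan nan] 0
0.093 [298.98147558 145.28616359]
0.071 [298.09479691 146.74611824]<stdin>:6: RuntimeWarning: Mean of empty slice.
  ret = um.true_divide(
```

View pics/pgt.png

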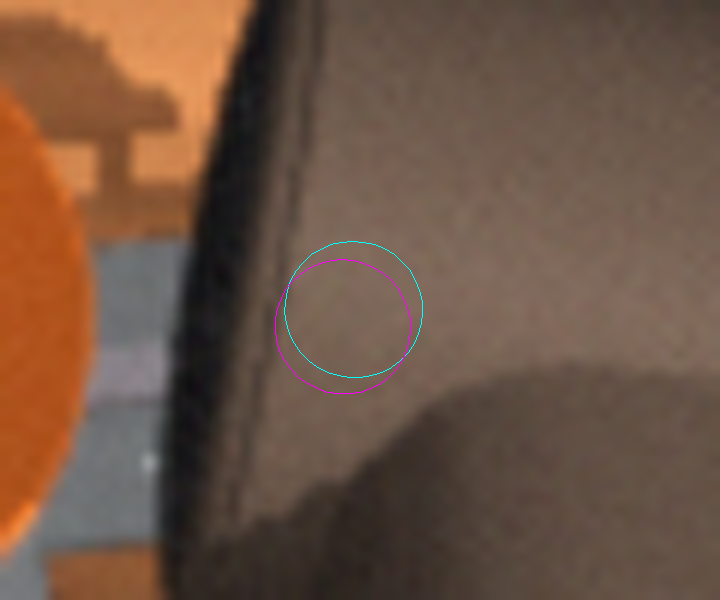

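View pics/s14.png

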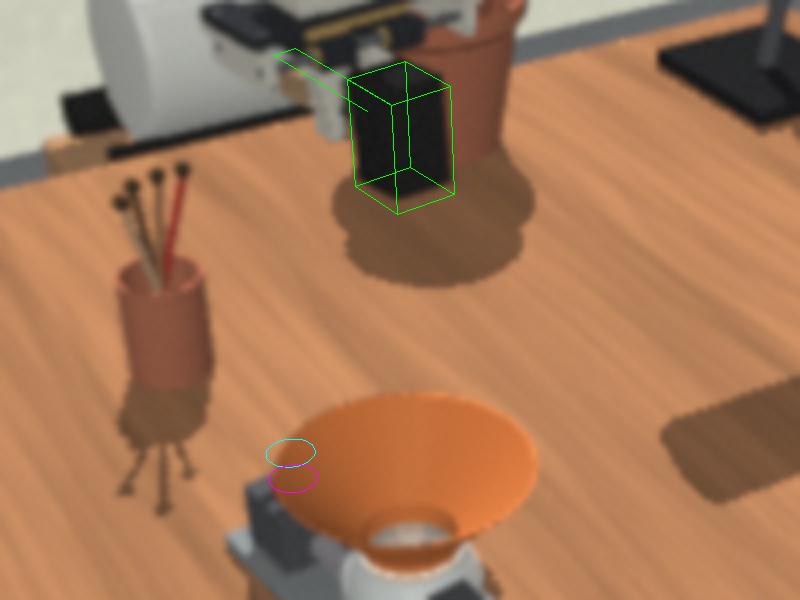

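>>> step_arm(
  commands="0 0 0 0 0 -0.12; 0 0 0 0 0 -0.15; 0 0 0 0 0 -0.15; 0 0 0 0 0 -0.15; 0 0 0 0 0 -0.15; 0 0 0 0 0 -0.15; 0 0 0 0 0 -0.08; 0 0 0 0 0 0",
)

```text
t: 56.08
eef_pos: [0.5442, -0.2906, 0.2538]
ee_rot: [3.141, 0.0, -0.493]
force: [-0.4, -0.3, -4.2]
width: 0.0198
```

```bash
python3 - <<'E'
from model import *
st=get_state(); print(st['eef_pos'],st['ee_rot'])
p=grab_frame('wrist'); im=crop(p,0,0,512,384,1.5)
for z,c in ((.093,(255,255,0)),(.071,(255,0,255))): circ(p,im,1.5,np.zeros(2),(.688,-.1175),.017,z,c,st); print(z,proj(p,(.688,-.1175,z),st))
cv2.imwrite('pics/w20.png',im)
f=p['frame'].astype(int); red=(f[:,:,0]>150)&(f[:,:,1]<60)&(f[:,:,2]<60)
n,l,s,c=cv2.connectedComponentsWithStats(red.astype(np.uint8)); print([(c[i],s[i]) for i in range(1,n) if s[i][4]>40])
E
```

```text
[ 0.5442433  -0.29064858  0.25380299] [ 3.14149396e+00  4.99505564e-04 -4.93228059e-01]
0.093 [ 33.02388401 137.71191778]
0.071 [ 47.48638192 135.23358488]
[(array([ 50.80445151, 134.27980922]), array([ 35, 122,  33,  28, 629], dtype=int32))]
```

View pics/w20.png

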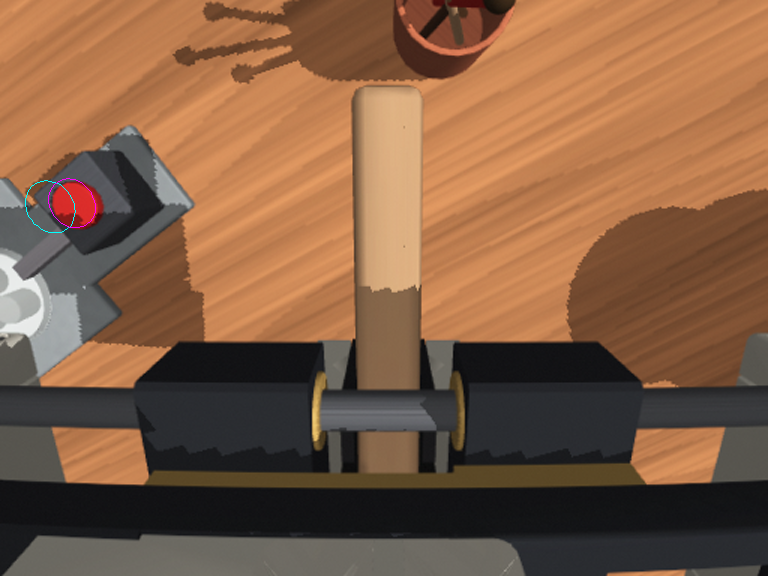

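The red head is at (51,134) in raw pixels. That fits the fully-down prediction of (47,135) and not the up position of (33,138). I'll take a second view to triangulate its height.

```bash
cat > redv.py <<'E'
from model import *
import json,sys
st=get_state(); p=grab_frame('wrist'); f=p['frame'].astype(int); red=(f[:,:,0]>120)&(f[:,:,1]<70)&(f[:,:,2]<70)
n,l,s,c=cv2.connectedComponentsWithStats(red.astype(np.uint8)); i=1+np.argmax(s[1:,4]); print(c[i],s[i])
o,d=ray(p,c[i],st); json.dump([o.tolist(),d.tolist()],open(sys.argv[1]+'.json','w')); save(p,sys.argv[1])
E
python3 redv.py r1
```

```text
[ 50.8297604  136.07440101] [ 35 122  34  30 793]
```

>>> step_arm(
  commands="0 -30 0 0 0 0; 0 -40 0 0 0 0; 0 -40 0 0 0 0; 0 -20 0 0 0 0; 0 0 0 0 0 0; 0 0 0 0 0 0; 0 0 0 0 0 0",
)

```text
t: 57.05
eef_pos: [0.6049, -0.1771, 0.2543]
ee_rot: [3.141, 0.0, -0.494]
force: [0.3, -0.2, -4.6]
width: 0.0196
```

```bash
python3 redv.py r2; python3 - <<'E'
import json,numpy as np
A=np.zeros((3,3));b=np.zeros(3)
for k in('r1','r2'):
    o,d=map(np.array,json.load(open(k+'.json'))); d=d/np.linalg.norm(d); M=np.eye(3)-np.outer(d,d); A+=M;b+=M@o
X=np.linalg.solve(A,b); print('red centre',X)
for k in('r1','r2'):
    o,d=map(np.array,json.load(open(k+'.json')))
    for z in (.093,.071): print(k,z,(o+d*(z-o[2])/d[2])[:2])
E
```

```text
[ 28.59166667 194.67407407] [   0  163   89   83 2160]
red centre [ 0.61228271 -0.40276053  0.55747273]
r1 0.093 [ 0.6804701 -0.1347604]
r1 0.071 [ 0.68569993 -0.12030732]
r2 0.093 [0.70544633 0.03909658]
r2 0.071 [0.70799267 0.05804242]
```

View pics/r2.png

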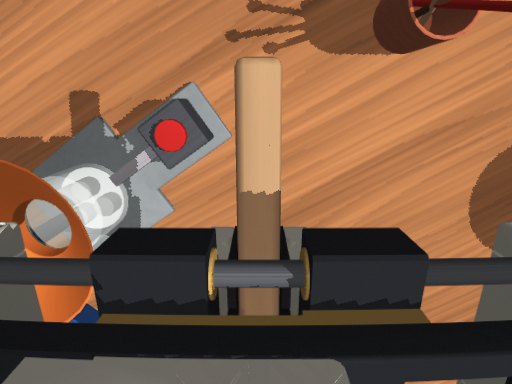

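This view shows the red head at (170,135) and all four stones in the jar around (92,195).

```bash
python3 - <<'E'
from model import *
import json
st=get_state(); p=grab_frame('wrist'); f=p['frame'].astype(int); red=(f[:,:,0]>120)&(f[:,:,1]<70)&(f[:,:,2]<70); red[:,:140]=0; red[:,210:]=0
c=np.argwhere(red).mean(0)[::-1]; print(c,red.sum())
o2,d2=ray(p,c,st); o1,d1=map(np.array,json.load(open('r1.json')))
A=np.zeros((3,3));b=np.zeros(3)
for o,d in((o1,d1),(o2,d2)):
    d=d/np.linalg.norm(d); M=np.eye(3)-np.outer(d,d); A+=M;b+=M@o
X=np.linalg.solve(A,b); print('red centre',X)
cv2.imwrite('pics/r3.png',crop(p,100,60,160,120,5))
E
```

```text
[170.15191388 135.20933014] 836
red centre [ 0.68642754 -0.11714626  0.06651615]
```

View pics/r3.png

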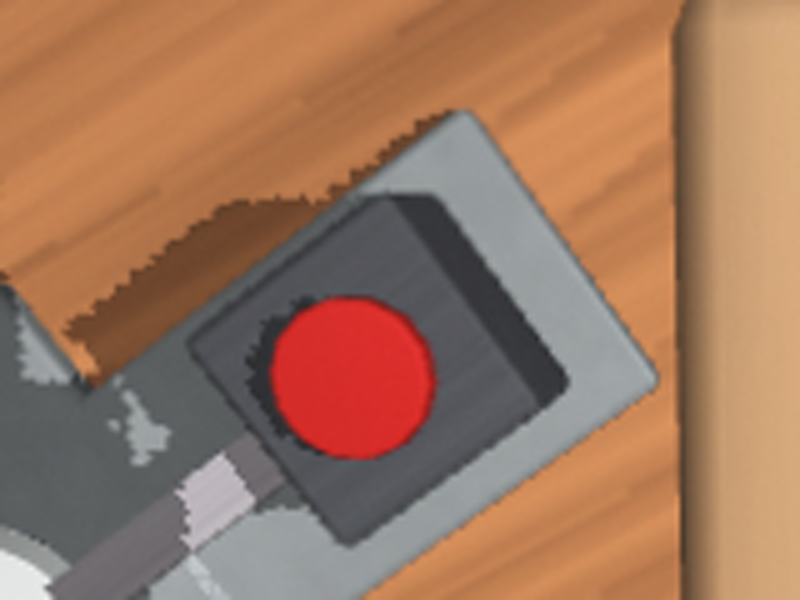

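The triangulated head height is 66.5 mm against 71 mm nominal when down, and its shadow hugs the head, so the peg is fully down. Now I'll set the mallet on the bench in its old area.

>>> step_arm(
  commands="0 40 0 0 0 0; 0 50 0 0 0 0; 0 38 0 0 0 0; 0 0 40 0 0 0; 0 0 50 0 0 0; 0 0 50 0 0 0; 0 0 30 0 0 0; 0 0 15 0 0 0",
)

```text
t: 58.15
eef_pos: [0.5438, -0.2893, 0.0676]
ee_rot: [3.141, 0.002, -0.493]
force: [-0.0, -0.2, -3.6]
width: 0.0196
```

>>> step_arm(
  commands="0 0 5 0 0 0; 0 0 2 0 0 0; 0 0 0 0 0 0; 0 0 0 0 0 0",
)

```text
t: 58.65
eef_pos: [0.5452, -0.2891, 0.0632]
ee_rot: [-3.141, -0.002, -0.493]
force: [0.4, 0.6, -4.0]
width: 0.0201
```

```bash
python3 mo.py 15; python3 d.py; python3 - <<'E'
from model import *
p=grab_frame('scene'); cv2.imwrite('pics/s15.png',crop(p,150,90,120,90,6))
E
```

```text
head face ctr [[ 0.4889 -0.2588  0.0159]] t 58.65 F [ 0.4  0.6 -4. ]
t 58.75 pos [ 0.545  -0.289   0.0629] rot [-3.141e+00 -1.000e-03 -4.930e-01] q [-0.171  0.442 -0.341  0.    -0.788  1.25 ] F [ 0.4  0.7 -3.6] w 19.7
```

View pics/s15.png

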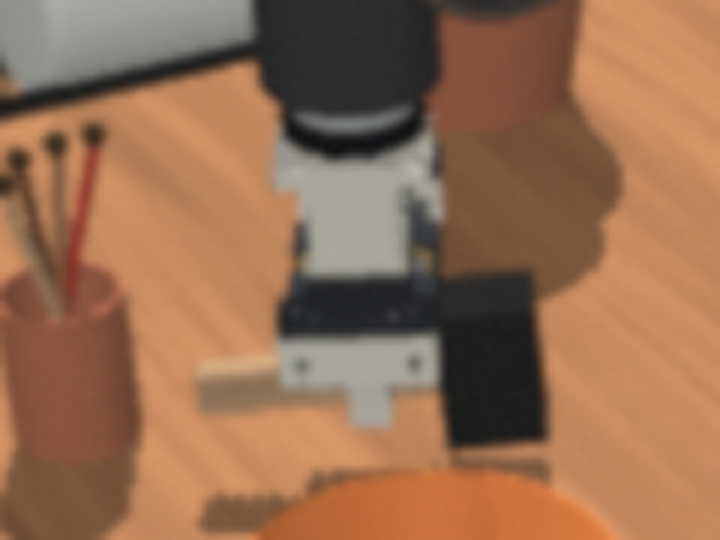

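>>> step_arm(
  commands="0 0 5 0 0 0; 0 0 4 0 0 0; 0 0 2 0 0 0; 0 0 0 0 0 0; 0 0 0 0 0 0",
)

```text
t: 59.42
eef_pos: [0.5448, -0.289, 0.0513]
ee_rot: [3.142, -0.0, -0.493]
force: [-0.6, 0.4, -4.1]
width: 0.0194
```

>>> step_arm(
  commands="0 0 2 0 0 0; 0 0 0 0 0 0; 0 0 0 0 0 0",
)

```text
t: 59.8
eef_pos: [0.5447, -0.289, 0.0493]
ee_rot: [3.142, 0.0, -0.493]
force: [0.1, 0.1, -4.0]
width: 0.0198
```

>>> step_arm(
  commands="0 0 2 0 0 0; 0 0 0 0 0 0; 0 0 0 0 0 0",
)

```text
t: 60.18
eef_pos: [0.5447, -0.289, 0.0472]
ee_rot: [3.142, 0.0, -0.493]
force: [0.6, -0.6, -3.6]
width: 0.0196
```

>>> step_arm(
  commands="0 0 1.5 0 0 0; 0 0 0 0 0 0; 0 0 0 0 0 0",
)

```text
t: 60.55
eef_pos: [0.5447, -0.289, 0.0457]
ee_rot: [-3.142, -0.0, -0.493]
force: [-0.8, 0.0, -4.0]
width: 0.0194
```

>>> step_arm(
  commands="0 0 1.5 0 0 0; 0 0 0 0 0 0; 0 0 0 0 0 0",
)

```text
t: 60.92
eef_pos: [0.5447, -0.289, 0.0442]
ee_rot: [3.142, 0.0, -0.493]
force: [0.4, 1.0, -5.1]
width: 0.0196
```

>>> step_arm(
  commands="0 0 1.5 0 0 0; 0 0 0 0 0 0; 0 0 0 0 0 0",
)

```text
t: 61.3
eef_pos: [0.5449, -0.2891, 0.0431]
ee_rot: [-3.142, -0.001, -0.493]
force: [1.5, -0.4, 0.1]
width: 0.0196
```

Contact: the load dropped to zero. I'll release it, rise, and look.

>>> step_arm(
  commands="0 0 0 0 0 0; 0 0 0 0 0 0; 0 0 0 0 0 0; 0 0 -10 0 0 0; 0 0 -30 0 0 0; 0 0 -50 0 0 0; 0 0 -50 0 0 0; 0 0 -50 0 0 0",
  jaw=60,
)

```text
t: 62.3
eef_pos: [0.5445, -0.289, 0.2354]
ee_rot: [-3.141, -0.001, -0.493]
force: [1.0, -0.1, 0.0]
width: 0.0601
```

>>> step_arm(
  commands="-40 -20 0 0 0 0; -40 -20 0 0 0 0; -40 -20 0 0 0 0; -20 0 0 0 0 0; 0 0 0 0 0 0; 0 0 0 0 0 0; 0 0 0 0 0 0; 0 0 0 0 0 0",
)

```text
t: 63.3
eef_pos: [0.45, -0.1703, 0.2325]
ee_rot: [3.141, 0.001, -0.493]
force: [-0.1, -0.1, 0.2]
width: 0.0599
```

```bash
python3 d.py; python3 ov.py "(.5093,.2086,.337)" "(.489,-.259,2.65)" "(.670,.031)" "(.688,-.1175)" f; python3 - <<'E'
from model import *
p=grab_frame('scene'); save(p,'fin'); cv2.imwrite('pics/j3.png',crop(p,170,150,110,110,5))
p=grab_frame('wrist'); save(p,'finw')
E
```

```text
t 63.3 pos [ 0.45   -0.1703  0.2325] rot [ 3.141e+00  1.000e-03 -4.930e-01] q [ 0.048  0.05  -0.43   0.    -1.091  1.029] F [-0.1 -0.1  0.2] w 59.9
```

View pics/ovSf.png

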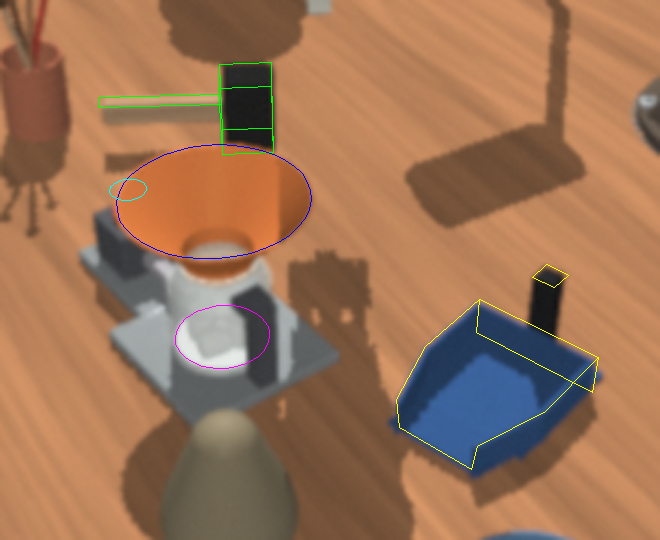

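View pics/ovTf.png

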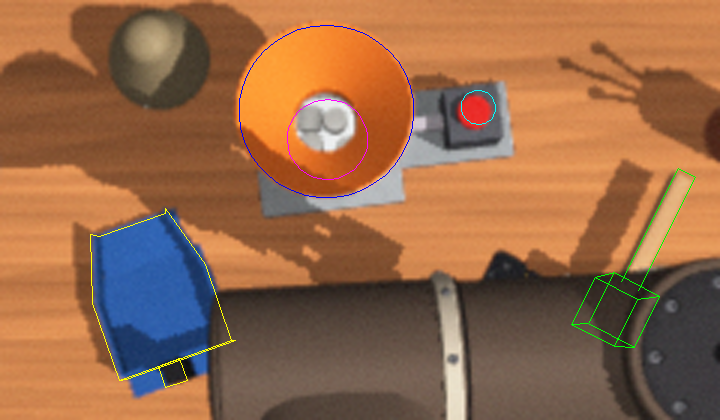

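View pics/fin.png

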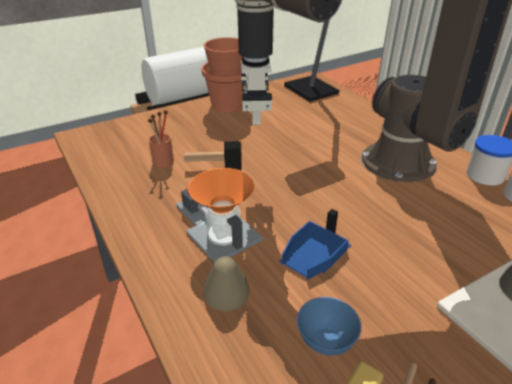

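```bash
python3 - <<'E'
from model import *
p=grab_frame('top'); f=p['frame'].astype(int); red=(f[:,:,0]>150)&(f[:,:,1]<60)&(f[:,:,2]<60); red[:,:280]=0; red[:,320:]=0
print('red',np.argwhere(red).mean(0)[::-1],'up',[299.4,144.9],'pred shift',proj(p,(.688,-.1175,.071))-proj(p,(.688,-.1175,.093)))
im=cv2.imread('pics/r2.png')[140:240,0:140]; cv2.imwrite('pics/r2z.png',cv2.resize(im,None,fx=5,fy=5,interpolation=cv2.INTER_CUBIC))
for n in ('bowl','clay_cone','brush_pot'): print(n,[(np.round(d['pixel'],1).tolist(),round(d['conf'],2)) for d in recognise(p,n)][:2])
E
```

```text
red [297.46153846 146.89010989] up [299.4, 144.9] pred shift [-0.88667867  1.45995465]
bowl [([117.7, 162.5], 0.58), ([389.8, 149.6], 0.28)]
clay_cone [([192.2, 127.5], 0.71), ([191.0, 206.9], 0.63)]
brush_pot [([392.3, 151.6], 0.68), ([257.6, 148.9], 0.38)]
```

View pics/r2z.png

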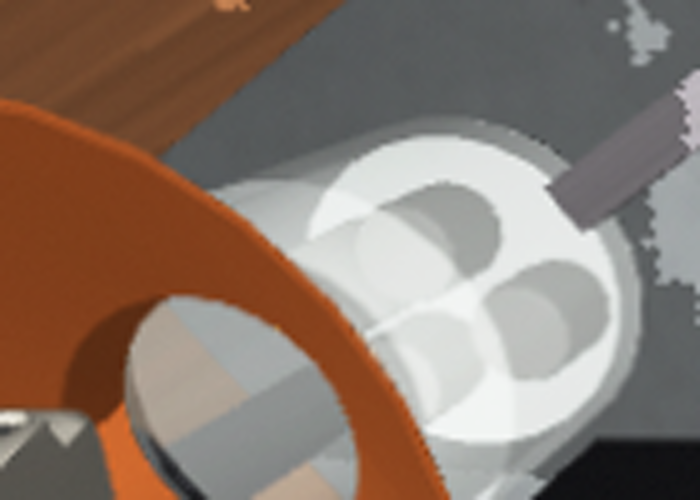

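The red head shifted by more than the full-travel prediction, the bystanders are where they were, and no stone shows outside the jar. Handing in.

```bash
python3 -c "
from station import *
print(job_done())"
```

```text
the job is handed in; nothing more can be done
None
```

The job is handed in at about 63 s on the robot's clock, and my last checks point to every step being met; the handing-in call reports no verdict.

- **Stones:** four were on the bench. I placed them standing in the pan, carried it by its post, and tipped it to 0.4 rad with the lip over the funnel until all four had slid out. Afterwards the pan was empty, and no stone showed on the bench or in the funnel. I could make out three separately in the jar; I took the fourth to be hidden behind the others.
- **Pan and mallet:** the wrist load dropped to zero before I released each one. The last pictures show the pan flat and the mallet standing, both clear of the stand.
- **Peg:** I drove it with one mallet strike and then a press of about 18 N. Two wrist views put its head at 66.5 mm, against 71 mm nominal for fully down. In the top view it moved slightly more than full travel predicts. Both readings are a little off nominal, but both on the fully-down side. The gripper did not touch it.
- **Bystanders:** the brush pot and clay cone were found within about 2 pixels of their start, and the bowl within about 5. The scene pictures show all three where they were.
- **Mallet grip:** it turned slightly in the grip during the press, which did no harm.

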